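# Collect the spacing collars from the sloping cradle on the carrying rod

### The arm

A 6-joint arm with a two-finger parallel gripper is mounted at the origin on the work surface. World frame = base frame: x ahead of the robot, y to its left, z up, the work surface at z = 0. Lengths are in mm, angles in rad, forces in N, time in s.
With the tool pointing down it reaches from about 350 to 975 mm from the base axis. Payload 7.1 kg.
Tool frame: the origin (TCP) lies at the very end of the fingers, on their centre line; the grasp point (between the pads) lies ctrl.hold_point_z behind it (ctrl.hold_point_z is the distance from the TCP to the grasp point, in mm); z points along the fingers, y is the line along which they close (so a half turn about z gives the same grasp; the last joint's range is limited). The gripper opens to 88 mm and grips with 3 to 60 N. Pads are 20 mm wide; open, the fingers measure 115 mm over their backs; the gripper's body (75 mm by 178 mm) begins 61 mm behind the grasp point.
Start: joints at [-1.359, 0.423, 1.63, -0, 1.089, -0.019], TCP at [142.992, -608.406, 222.675] pointing down, gripper open.
Joint ranges: [-3, 3], [-0.9, 2.11], [0.09, 2.58], [-1.31, 4.45], [0.11, 2.69], [-2.54, 2.54]. Speed limits (rad/s): [2.39, 2.39, 3.01, 3.14, 3.14, 3.14].

### API

Orientations are given as a rotation vector (axis times angle).
In Python, from workcell import ctrl gives the robot as it stands. The module is installed in compiled form; this text tells all that it offers.
- The arm moves only by the shell command python3 -m creep 'ROWS'. ROWS is JSON, a list of rows, each an object with "translation": the shift along the tool's x, y, z in mm, a list of three; "angular": the turn, a rotation vector about the tool's x, y, z in rad, a list of three; "jaw": the opening, from 0 (shut) to 1 (fully open). A call has exactly 8 rows; each row is the pose to reach, as a shift and turn from the pose commanded when the call began, along the tool's axes at that moment; what a row does not reach only later rows make up. A row lasts 1/8 s, in which the tool goes at most 62.5 mm and 10.7 degrees, less where a joint would pass 70% of its speed; a pose out of reach is approached as far as the arm can. A call with a gripper value outside its range is refused whole. The fingers move at their own pace and stop on an object; the grip force is fixed at half the most. Time passes only in rows, so rows that repeat a pose let the fingers close, or fill a call up. It gives the time, the measured TCP pose, the force, the opening and the grip force at its end, in the units of the state.
- ctrl.get_obs(): the state, without advancing time (a new reading comes with each control period).
- ctrl.get_image(name): name is "side" or "top"; returns the picture (420x560x3 uint8, red, green, blue); there is no depth.
- ctrl.camera_info(name): a dict with "camera_matrix" (3x3 intrinsics, pixels), "world_from_camera" (4x4, takes a point from camera to world coordinates). Camera axes: x right, y up, looking along -z (the intrinsics and any distortion apply to the point x, -y, -z); pixel columns grow to the right and rows downward; lengths in mm; the calibration is good to about 2 mm. A picture is of the moment at which its call begins. camera_info takes no time and is no camera call.
- ctrl.close_job(): hands the job in; it is judged then, once.
Trained networks look in the newest picture that a camera, given by its name, has taken for a name from the list of things; names that differ only in an ending like _2 or _b are one class to them, and where a whole thing is asked for, a point or a joint stands for the part that bears it (a point fixed in the world has none). Each returns a list of dicts, best first, with "score" (0 to 1); they miss things now and then, are a little off and sometimes report something else, mostly with a low value. They report only what shows in the picture. A call takes as long as a camera call. They do not tell look-alikes from the thing itself.
- ctrl.look_for(camera, label): "rect" ([left, top, right, bottom] in pixels, round what is visible of it).
The state is a dict: "t": time; "qpos": joint angles; "qvel": joint speeds; "joint_torque": joint torques, N m; "ee_pos": TCP position; "orientation": TCP orientation; "ft_force": force on the tool from outside, world axes, zero at the start; "moment": the same for the moment, N m; "width": finger opening in mm; "grasp_force": force on a finger pad.
Only numpy, scipy, OpenCV 4.12 (cv2) and the standard library are available. Lean on these libraries where they do the work, as an engineer would, in place of code of your own. Each camera call takes 0.05 s, during which the arm holds its last target. There are 200 camera calls.

### The job

Take the carrying rod by its red grip from the green rest, run it uphill through the slot and the holes of all three spacing collars standing in the sloping orange cradle, gently pushing it home until its shoulder meets the cradle's lower plate. Lift the three collars out together on the rod, well clear above the cradle, then lay the rod back in both forks of the rest the way it lay before, collars hanging between the shoulder and the front fork, and let go. Do not ram the cradle, and leave the other things on the bench alone.

Things in the scene. Friction and masses are not known exactly. Their poses are not given: they have to be found in the camera images.
- rod: carrying rod, 215 long, about 140 g, origin on its axis at the shoulder's front face, x to the tip. x -115 to -70: steel stub, diameter 10; -70 to -6: red square grip 16 x 16, flats facing y and z (hold it at x=-38); -6 to 0: dark shoulder disc, diameter 26; 0 to 90: steel shaft, diameter 10; 90 to 100: cone narrowing to 3. Starts level in the rest, tip away from the robot
- rod_tip (a point): tip of the rod's cone, 100 ahead of the rod's origin
- cradle: fixed cradle on a column and foot (foot x -20 to 110, 100 wide); origin on the bench below the mouth, z up, x level, pointing uphill, roughly away from the robot. An orange V-trough, open above, 60 long, rises along x at 27.5 degrees (0.48 rad). Plates 6 thick, 50 wide, close both ends square to the slope, 8 above to 34 below the hole axis, each with an 18 wide slot open at the top
- cradle_mouth (a point): where the collars' common hole axis leaves the outer face of the cradle's lower plate; 140 straight above the cradle's origin. The axis runs from here along the cradle's x, rising at 27.5 degrees. The shaft fits the slot, the shoulder does not: when home, the rod's origin is here and its x axis along the hole axis. Only the foot is in front of the mouth
- collar0_mid (a point): metal spacing collar (a thick ring): outside diameter 45, hole 15, thickness 12, about 50 g, silver. Stands on edge in the trough, first of three leaning one behind the other on the lower plate, about 11 of trough free behind the third. This point is its centre; z is its hole axis, uphill at the start
- collar1_mid (a point): metal spacing collar (a thick ring): outside diameter 45, hole 15, thickness 12, about 50 g, brass-coloured. Stands on edge in the trough, second of three leaning one behind the other on the lower plate, about 11 of trough free behind the third. This point is its centre; z is its hole axis, uphill at the start
- collar2_mid (a point): metal spacing collar (a thick ring): outside diameter 45, hole 15, thickness 12, about 50 g, silver. Stands on edge in the trough, third, uppermost of three leaning one behind the other on the lower plate, about 11 of trough free behind the third. This point is its centre; z is its hole axis, uphill at the start
- rest: fixed rod rest: wooden base 210 x 70 x 10 with two green V forks (8 thick along x, V of 90 degrees open upwards, arms end 13 above the rod axis), the rear one at x=-92, the front one at x=68; origin on the bench, z up, x level along the lying rod towards its tip
- rest_axis (a point): where the rod's origin lies when the rod is in both forks, 80 straight above the rest's origin; the rod's x axis then lies level along the rest's x. At the start it lies up to 12 off this, either way along x; up to 15 is well placed
- old_collar: bystander: worn dark steel ring lying flat, outside 72, hole 32, 10 high; origin at the centre of its underside
- tape_case: bystander: yellow tape-measure case, 62 x 58 x 34 high; origin at the centre of its underside
- wedge_block: bystander: light wooden offcut, 90 x 40 x 22 high; origin at the centre of its underside
- spanner: bystander: spanner lying flat; origin at the middle of its underside
- glue: bystander: white glue jar with orange lid, radius 32, 100 high; origin at the centre of its underside
- pencil_cup: bystander: blue open cup, radius 40, 100 high; origin at the centre of its underside
- brush: bystander: bench brush lying flat; origin at the middle of its underside
- collar0: the same collar as collar0_mid; origin at the centre of its face towards the mouth
- collar1: the same collar as collar1_mid; origin at the centre of its face towards the mouth
- collar2: the same collar as collar2_mid; origin at the centre of its face towards the mouth
There are look-alikes about, which are no part of the job. Of the things like the rod, leave any that is pink; of the rest the larger one is meant.

How it is judged:
By the outcome, as a careful person would: the job done as asked, in the order asked, and still so for the second after the job is handed in, with the robot touching nothing.
It also fails if it takes over 61 s, if anything falls off the work surface, if the arm or the gripper's body presses on something with over 40 N, if the wrist force passes 120 N, or if a joint passes its speed limit or range.

## Working session

There is one attempt and no reset: what is moved stays moved. The work goes in short steps, Python scripts to look and compute and a shell command to move; the robot and the scene stay as the last step left them, time stands still between calls to the robot, and variables do not carry over. Pictures are saved under pics/ and viewed, at most 10 in all, crops included, and the job is handed in when it is done.

```bash
mkdir -p pics; python3 - <<'E'
from workcell import ctrl
import cv2,numpy as np
np.set_printoptions(precision=4,suppress=True)
for c in("side","top"):
    im=ctrl.get_image(c); cv2.imwrite(f"pics/{c}0.png",im[:,:,::-1])
    i=ctrl.camera_info(c); print(c,i)
    for l in("rod","rod_tip","cradle","cradle_mouth","rest","collar0_mid","collar1_mid","collar2_mid"):
        print(l,[(np.round(d["rect"]).tolist(),round(d["score"],2)) for d in ctrl.look_for(c,l)][:4])
o=ctrl.get_obs();print(o,ctrl.hold_point_z)
E
```

```text
side {'camera_matrix': array([[476.9788,   0.    , 281.3345],
       [  0.    , 476.9788, 201.3045],
       [  0.    ,   0.    ,   1.    ]]), 'world_from_camera': array([[   0.6848,    0.4776,   -0.5504, -410.2149],
       [  -0.7287,    0.4439,   -0.5214, -935.649 ],
       [  -0.0048,    0.7582,    0.652 , 1208.2389],
       [   0.    ,    0.    ,    0.    ,    1.    ]])}
rod [([347.0, 330.0, 390.0, 376.0], 0.49)]
rod_tip [([368.0, 352.0, 389.0, 377.0], 0.67), ([284.0, 269.0, 308.0, 284.0], 0.47)]
cradle []
cradle_mouth []
rest []
collar0_mid []
collar1_mid [([250.0, 221.0, 270.0, 236.0], 0.75)]
collar2_mid []
top {'camera_matrix': array([[397.2143,   0.    , 280.0794],
       [  0.    , 397.2143, 208.6803],
       [  0.    ,   0.    ,   1.    ]]), 'world_from_camera': array([[  -0.014 ,    0.9938,   -0.1103,  383.1648],
       [  -0.9998,   -0.0152,   -0.0101,  -71.1349],
       [  -0.0117,    0.1102,    0.9938, 1206.8425],
       [   0.    ,    0.    ,    0.    ,    1.    ]])}
rod [([424.0, 273.0, 495.0, 290.0], 0.62)]
rod_tip [([429.0, 274.0, 492.0, 287.0], 0.84), ([337.0, 146.0, 347.0, 215.0], 0.69)]
cradle [([178.0, 143.0, 217.0, 187.0], 0.74)]
cradle_mouth [([178.0, 151.0, 198.0, 163.0], 0.68)]
rest [([322.0, 153.0, 355.0, 223.0], 0.95)]
collar0_mid [([181.0, 163.0, 197.0, 170.0], 0.6)]
collar1_mid [([184.0, 157.0, 197.0, 166.0], 0.58)]
collar2_mid [([340.0, 143.0, 348.0, 222.0], 0.62)]
{'t': 0.9, 'qpos': array([-1.359 ,  0.4231,  1.6299, -0.    ,  1.0886, -0.019 ]), 'qvel': array([ 0.0009, -0.0003, -0.0006,  0.0021, -0.0012,  0.0015]), 'joint_torque': array([ -0.001 , -54.4562, -27.4048,   0.0643,   0.0167,   0.    ]), 'ee_pos': array([ 142.9843, -608.3979,  222.6647]), 'orientation': array([-3.1207, -0.3617,  0.    ]), 'ft_force': array([ 0.6482,  0.0264, -0.6656]), 'moment': array([ 0.0035, -0.0222,  0.0289]), 'grasp_force': 0.0, 'width': 87.5753643776101} 18.700000000000003
```

View pics/side0.png

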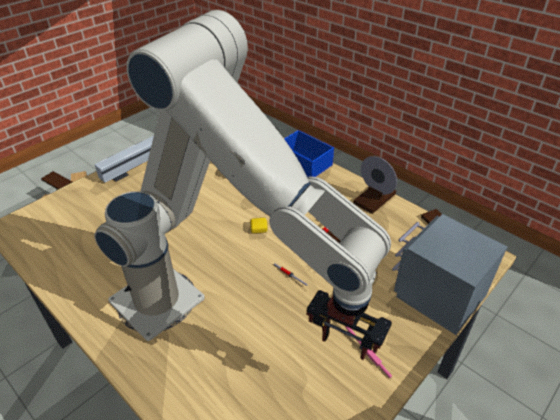

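View pics/top0.png

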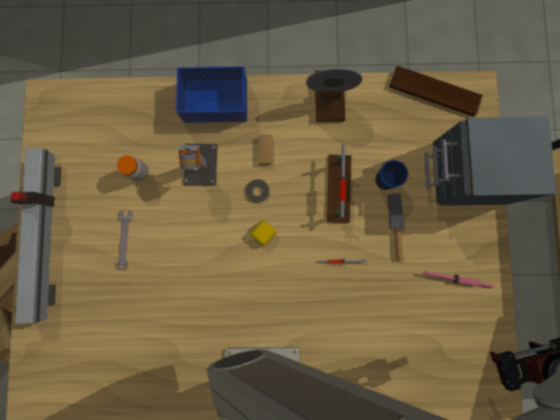

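```bash
cat > h.py <<'E'
from workcell import ctrl
import cv2,numpy as np
from scipy.spatial.transform import Rotation as R
np.set_printoptions(precision=3,suppress=True)
def cam(c):
    i=ctrl.camera_info(c); return i["camera_matrix"],i["world_from_camera"]
def proj(c,P):
    K,T=cam(c); p=(np.atleast_2d(P)-T[:3,3])@T[:3,:3]; p=p*[1,-1,-1]; q=p@K.T; return q[:,:2]/q[:,2:]
def ray(c,uv):
    K,T=cam(c); d=np.linalg.solve(K,[uv[0],uv[1],1])*[1,-1,-1]; return T[:3,3],T[:3,:3]@d
def atz(c,uv,z):
    o,d=ray(c,uv); return o+d*(z-o[2])/d[2]
def tri(a,b):
    (o1,d1),(o2,d2)=ray("top",a),ray("side",b); s,t=np.linalg.lstsq(np.c_[d1,-d2],o2-o1,rcond=None)[0]
    p,q=o1+s*d1,o2+t*d2; return (p+q)/2,np.linalg.norm(p-q)
def goal(p,Rw):  # shift+turn in tool axes from current pose
    o=ctrl.get_obs(); R0=R.from_rotvec(o["orientation"])
    print("tr",R0.inv().apply(np.array(p)-o["ee_pos"]).round(1),"ang",(R0.inv()*Rw).as_rotvec().round(4))
def toolR(yaw,pitch=0):
    # rod x axis at yaw, raised by pitch; tool z down; tool y across
    x=np.array([np.cos(yaw)*np.cos(pitch),np.sin(yaw)*np.cos(pitch),np.sin(pitch)])
    y=-np.array([-np.sin(yaw),np.cos(yaw),0]); z=np.cross(x,y)
    return R.from_matrix(np.c_[x,y,z])
E
python3 - <<'E'
from h import *
im=cv2.imread("pics/top0.png")
a=im[130:235,315:370]; b=im[135:195,110:225]
a=cv2.resize(a,None,fx=5,fy=5,interpolation=cv2.INTER_CUBIC); b=cv2.resize(b,None,fx=4.5,fy=4.5,interpolation=cv2.INTER_CUBIC)
o=np.zeros((525,800,3),np.uint8); o[:525,:275]=a; o[:270,280:280+b.shape[1]]=b[:,:520]; cv2.imwrite("pics/crop1.png",o)
for uv in((344,146),(342,185),(342,220)): print(atz("top",uv,80))
print(atz("top",(190,157),150)); print(toolR(0).as_rotvec())
R0=R.from_rotvec(ctrl.get_obs()["orientation"]).as_matrix();print(R0)
E
```

```text
[ 688.268 -247.626   80.   ]
[ 573.866 -238.27    80.   ]
[ 473.22  -235.135   80.   ]
[645.844 182.916 150.   ]
[3.142 0.    0.   ]
[[ 0.973  0.229 -0.   ]
 [ 0.229 -0.973  0.   ]
 [-0.    -0.    -1.   ]]
```

View pics/crop1.png

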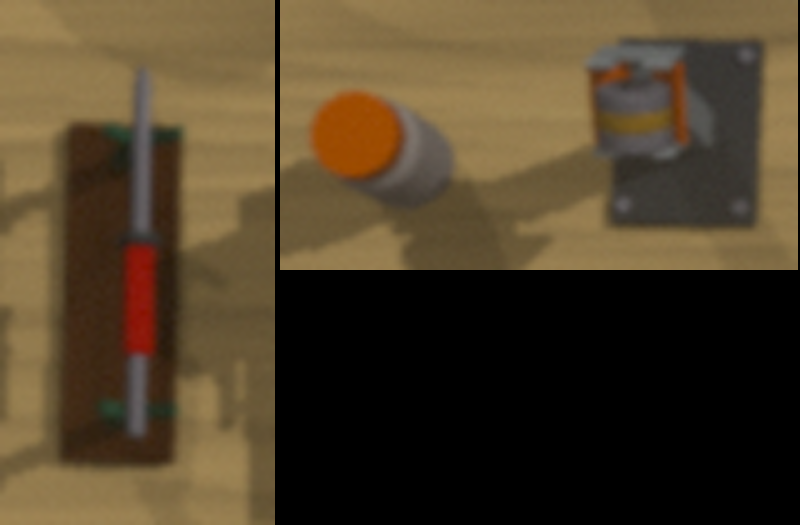

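```bash
python3 - <<'E'
from h import *
t=atz("top",(343.3,143.2),80);e=atz("top",(341.8,216.8),80);g=atz("top",(342.5,189.2),86);s=atz("top",(342.9,176),85)
d=t-e;yaw=np.arctan2(d[1],d[0]);print(t,e,g,s,np.linalg.norm(d),yaw)
for c in[(183,185.1),(215.2,185.1),(217.2,144),(186,144)]: print(atz("top",c,8))
print(proj("side",[[645,183,150],s,t]))
goal([g[0],g[1],180],toolR(yaw))
E
```

```text
[ 696.62  -245.862   80.   ] [ 482.35  -234.852   80.   ] [ 560.711 -238.425   86.   ] [ 599.062 -240.913   85.   ] 214.55341270202797 -0.05134067116097201
[593.528 237.596   8.   ]
[591.945 138.692   8.   ]
[720.848 133.003   8.   ]
[722.521 229.944   8.   ]
[[258.805 150.302]
 [336.31  218.976]
 [354.267 207.048]]
tr [ 491.3 -264.6   42.7] ang [-0.     0.     0.282]
```

```bash
python3 -m creep '[{"translation":[61,-33,3],"angular":[0,0,0.05],"jaw":1},{"translation":[122,-66,6],"angular":[0,0,0.1],"jaw":1},{"translation":[183,-99,9],"angular":[0,0,0.15],"jaw":1},{"translation":[244,-132,12],"angular":[0,0,0.2],"jaw":1},{"translation":[305,-165,15],"angular":[0,0,0.25],"jaw":1},{"translation":[366,-198,18],"angular":[0,0,0.282],"jaw":1},{"translation":[427,-231,22],"angular":[0,0,0.282],"jaw":1},{"translation":[480,-258,26],"angular":[0,0,0.282],"jaw":1}]'
python3 - <<'E'
from h import *
for c in("side","top"):
    im=ctrl.get_image(c); cv2.imwrite(f"pics/{c}1.png",im[:,:,::-1])
    for l in("rod","rod_tip","cradle","cradle_mouth","rest","collar0_mid","collar1_mid","collar2_mid"):
        print(l,[(np.round(d["rect"]).tolist(),round(d["score"],2)) for d in ctrl.look_for(c,l)][:4])
goal([559.2,-238.6,140],toolR(-.051))
E
```

```text
t: 1.9
ee_pos: [518.3, -275.7, 199.6]
orientation: [3.14, -0.08, 0.001]
ft_force: [0.6, -0.0, 0.2]
width: 87.7
grasp_force: 0.0
rod [([339.0, 325.0, 389.0, 376.0], 0.84), ([316.0, 207.0, 355.0, 240.0], 0.71), ([275.0, 267.0, 305.0, 282.0], 0.42)]
rod_tip [([342.0, 320.0, 391.0, 378.0], 0.79), ([313.0, 209.0, 352.0, 236.0], 0.44)]
cradle [([247.0, 146.0, 283.0, 191.0], 0.77)]
cradle_mouth [([246.0, 143.0, 283.0, 190.0], 0.59)]
rest [([303.0, 216.0, 355.0, 260.0], 0.77)]
collar0_mid [([252.0, 149.0, 262.0, 156.0], 0.62)]
collar1_mid []
collar2_mid []
rod [([427.0, 275.0, 494.0, 288.0], 0.79), ([340.0, 146.0, 345.0, 219.0], 0.47)]
rod_tip [([424.0, 272.0, 495.0, 290.0], 0.8), ([177.0, 152.0, 195.0, 161.0], 0.72), ([341.0, 146.0, 346.0, 217.0], 0.52)]
cradle [([177.0, 140.0, 218.0, 185.0], 0.65), ([180.0, 164.0, 195.0, 170.0], 0.65)]
cradle_mouth [([178.0, 144.0, 218.0, 188.0], 0.65)]
rest [([326.0, 154.0, 355.0, 225.0], 0.69), ([185.0, 165.0, 200.0, 170.0], 0.42)]
collar0_mid [([326.0, 151.0, 352.0, 225.0], 0.3)]
collar1_mid [([185.0, 158.0, 197.0, 164.0], 0.51)]
collar2_mid [([180.0, 151.0, 200.0, 163.0], 0.65)]
tr [ 40.4 -40.8  59.5] ang [-0.    -0.    -0.001]
```

View pics/side1.png

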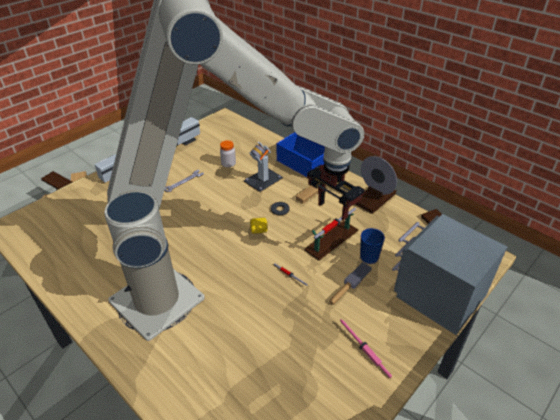

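```bash
python3 - <<'E'
from h import *
o=np.zeros((560,800,3),np.uint8)
for c,(u,v),k in(("side",(240,135),0),("top",(173,136),400)):
    im=cv2.imread(f"pics/{c}1.png")[v:v+56,u:u+40 if c=="side" else u+50]
    f=10 if c=="side" else 8
    r=cv2.resize(im,None,fx=f,fy=f,interpolation=cv2.INTER_CUBIC); o[:r.shape[0],k:k+r.shape[1]]=r
cv2.imwrite("pics/crop2.png",o)
E
```

```text
(no output)
```

View pics/crop2.png

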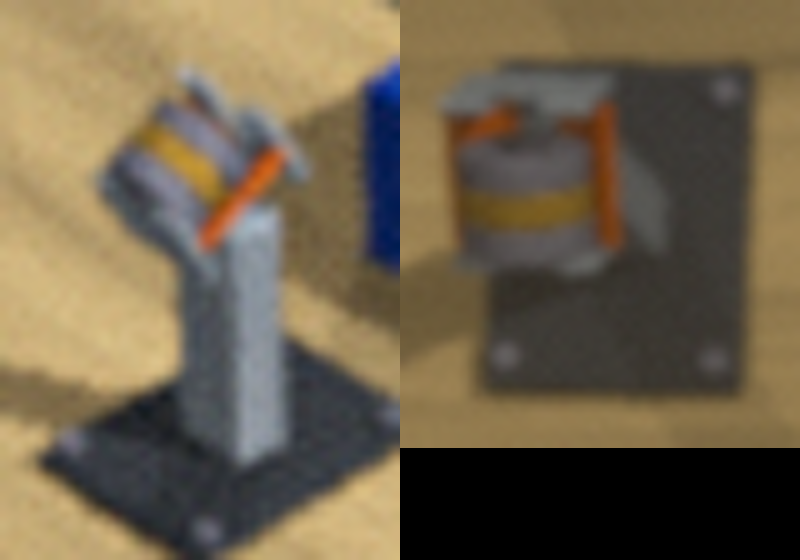

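```bash
python3 -m creep '[{"translation":[20,-20,30],"angular":[0,0,0],"jaw":1},{"translation":[40,-40.8,59],"angular":[0,0,0],"jaw":1},{"translation":[40.4,-40.8,59],"angular":[0,0,0],"jaw":1},{"translation":[40.4,-40.8,59],"angular":[0,0,0],"jaw":1},{"translation":[40.4,-40.8,59],"angular":[0,0,0],"jaw":1},{"translation":[40.4,-40.8,59],"angular":[0,0,0],"jaw":1},{"translation":[40.4,-40.8,59],"angular":[0,0,0],"jaw":1},{"translation":[40.4,-40.8,59],"angular":[0,0,0],"jaw":1}]'
```

```text
t: 3.8
ee_pos: [559.2, -238.7, 140.7]
orientation: [3.14, -0.081, 0.001]
ft_force: [0.3, -0.0, 0.7]
width: 88.0
grasp_force: 0.0
```

```bash
cat > fit.py <<'E'
from h import *
from scipy.optimize import least_squares
A=0.48; S=np.array([np.cos(A),0,np.sin(A)]); N=np.array([-np.sin(A),0,np.cos(A)])
def pt(s,y,n): return np.array([0,0,140])+s*S+n*N+np.array([0,y,0])
def W(p,P):
    c,s=np.cos(p[2]),np.sin(p[2]); P=np.atleast_2d(P); return np.c_[p[0]+c*P[:,0]-s*P[:,1],p[1]+s*P[:,0]+c*P[:,1],P[:,2]]
top=lambda u,v:((u-400+.5)/8-.5+173,(v+.5)/8-.5+136)
side=lambda u,v:((u+.5)/10-.5+240,(v+.5)/10-.5+135)
E
python3 - <<'E'
from fit import *
def res(p):
    h=p[3]; r=[]
    for P,q in(((-20,50,h),top(482,392)),((-20,-50,h),top(740,395)),((110,-50,h),top(753,68))): r.append(proj("top",W(p,P))[0]-q)
    for P,q in(((-20,50,h),side(42,462)),(pt(72,25,8),side(185,66))): r.append((proj("side",W(p,P))[0]-q))
    r.append([proj("top",W(p,pt(24,0,0)))[0][0]-top(527,0)[0]]); 
    return np.concatenate(r)
f=least_squares(res,[612,185,-.04,8]); p=f.x; print(p,f.fun)
o=cv2.imread("pics/crop2.png")
box=[]
for s0,s1 in((0,6),(66,72)):
    C=[pt(s,y,n) for s in(s0,s1) for y,n in((-25,8),(25,8),(25,-34),(-25,-34))]
    box+=[(C[i],C[j]) for i,j in((0,1),(1,2),(2,3),(3,0),(4,5),(5,6),(6,7),(7,4),(0,4),(1,5),(2,6),(3,7))]
for s in(6,18,30,42):
    a=np.linspace(0,2*np.pi,25); C=[pt(s,22.5*np.cos(t),22.5*np.sin(t)) for t in a]; box+=list(zip(C[:-1],C[1:]))
F=[np.array(c+(p[3],)) for c in((-20,50),(-20,-50),(110,-50),(110,50))]; box+=[(F[i],F[(i+1)%4]) for i in range(4)]
ov=np.zeros_like(o)
for c,k,f_,(u0,v0) in(("side",0,10,(240,135)),("top",400,8,(173,136))):
    l=np.zeros_like(o)
    for a,b in box:
        q=(proj(c,W(p,[a,b]))-[u0,v0]+.5)*f_-.5+[k,0]
        cv2.line(l,*[tuple(int(x) for x in z) for z in q],(0,255,0),1)
    ov[:,k:k+400]|=l[:,k:k+400]
o[ov[...,1]>0]=(0,255,0); cv2.imwrite("pics/ov1.png",o)
E
```

```text
[613.68  187.412  -0.027   2.143] [ 0.569  0.378  0.704  0.354  0.364  0.004 -1.792 -0.629  0.84  -3.19
 -0.015]
```

View pics/ov1.png

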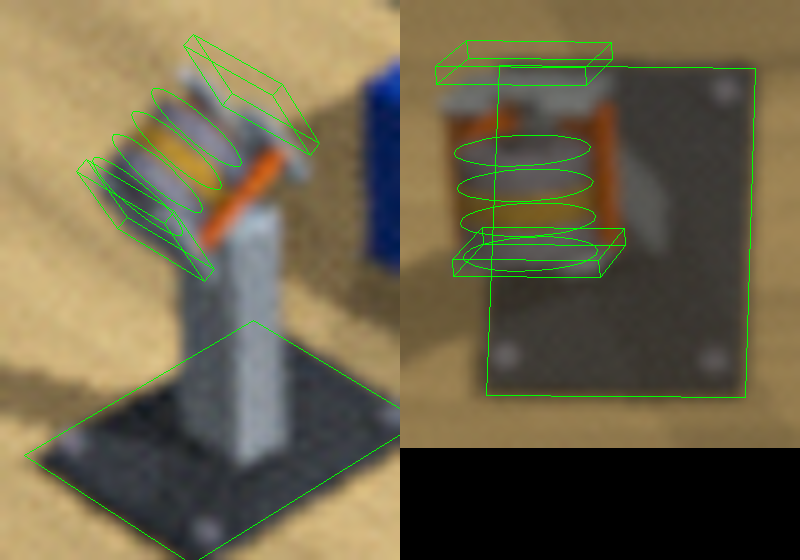

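```bash
cat > fit2.py <<'E'
from fit import *
def res(p):
    h=p[3]; r=[]
    for P,q in(((-20,50,h),top(482,392)),((-20,-50,h),top(740,395)),((110,-50,h),top(753,68)),(pt(54,25,8),top(442,108)),(pt(60,-25,8),top(612,78))): r.append(proj("top",W(p,P))[0]-q)
    for P,q in(((-20,50,h),side(42,462)),(pt(60,25,8),side(185,66)),(pt(0,-25,-34),side(212,282)),(pt(60,-25,8),side(296,140))): r.append((proj("side",W(p,P))[0]-q+p[4:6]))
    r.append([proj("top",W(p,pt(24,0,0)))[0][0]-top(527,0)[0]]); r.append(p[4:6]*.7) 
    return np.concatenate(r)
f=least_squares(res,[612,185,-.04,8,0,0]); p=f.x
E
cat > ov.py <<'E'
from fit2 import *
print(p,f.fun)
o=cv2.imread("pics/crop2.png")
box=[]
for s0,s1 in((0,6),(54,60)):
    C=[pt(s,y,n) for s in(s0,s1) for y,n in((-25,8),(25,8),(25,-34),(-25,-34))]
    box+=[(C[i],C[j]) for i,j in((0,1),(1,2),(2,3),(3,0),(4,5),(5,6),(6,7),(7,4),(0,4),(1,5),(2,6),(3,7))]
for s in(6,18,30,42):
    a=np.linspace(0,2*np.pi,25); C=[pt(s,22.5*np.cos(t),22.5*np.sin(t)) for t in a]; box+=list(zip(C[:-1],C[1:]))
F=[np.array(c+(p[3],)) for c in((-20,50),(-20,-50),(110,-50),(110,50))]; box+=[(F[i],F[(i+1)%4]) for i in range(4)]
ov=np.zeros_like(o)
for c,k,f_,(u0,v0) in(("side",0,10,(240,135)),("top",400,8,(173,136))):
    l=np.zeros_like(o)
    for a,b in box:
        q=(proj(c,W(p,[a,b]))-[u0,v0]+.5+(p[4:6] if c=="side" else 0))*f_-.5+[k,0]
        cv2.line(l,*[tuple(int(x) for x in z) for z in q],(0,255,0),1)
    ov[:,k:k+400]|=l[:,k:k+400]
o[ov[...,1]>0]=(0,255,0); cv2.imwrite("pics/ov2.png",o)
E
python3 ov.py
```

```text
[617.145 186.776  -0.046   3.218   0.807   1.387] [ 0.593 -1.102  0.719 -0.518  1.17  -0.869  0.303  0.047 -2.437  2.106
 -0.162  0.091  0.708  0.217  0.757  1.066 -1.697 -2.053  0.381  0.565
  0.971]
```

View pics/ov2.png

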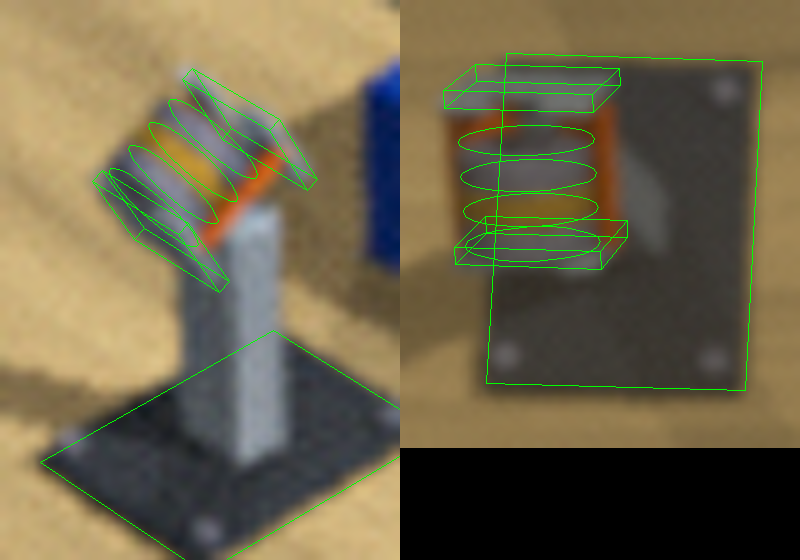

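```bash
python3 -m creep '[{"translation":[0,0,30],"angular":[0,0,0],"jaw":1},{"translation":[0,0,60],"angular":[0,0,0],"jaw":1},{"translation":[0,0,79],"angular":[0,0,0],"jaw":1},{"translation":[0,0,79],"angular":[0,0,0],"jaw":1},{"translation":[0,0,79],"angular":[0,0,0],"jaw":0},{"translation":[0,0,79],"angular":[0,0,0],"jaw":0},{"translation":[0,0,79],"angular":[0,0,0],"jaw":0},{"translation":[0,0,79],"angular":[0,0,0],"jaw":0}]'
```

```text
t: 4.8
ee_pos: [559.5, -238.6, 61.9]
orientation: [3.14, -0.081, 0.001]
ft_force: [0.2, 0.3, -0.0]
width: 51.2
grasp_force: 0.0
```

```bash
python3 -m creep '[{"translation":[0,0,0],"angular":[0,0,0],"jaw":0},{"translation":[0,0,0],"angular":[0,0,0],"jaw":0},{"translation":[0,0,0],"angular":[0,0,0],"jaw":0},{"translation":[0,0,0],"angular":[0,0,0],"jaw":0},{"translation":[0,0,0],"angular":[0,0,0],"jaw":0},{"translation":[0,0,0],"angular":[0,0,0],"jaw":0},{"translation":[0,0,0],"angular":[0,0,0],"jaw":0},{"translation":[0,0,0],"angular":[0,0,0],"jaw":0}]'
python3 - <<'E'
from h import *
o=ctrl.get_obs();print(o["ft_force"],o["width"],o["grasp_force"],o["ee_pos"])
# mouth approach
from fit import *
yaw=-.032; p=[614.8,188.2,yaw]
Rt=toolR(yaw,A)
def tcp(s,n=0,x=-38): # rod origin at s along axis
    return W(p,pt(s-38,0,n))[0]+Rt.as_matrix()[:,2]*18.7
for s in(-150,-110,0): print(s,tcp(s),np.hypot(*tcp(s)[:2]))
goal(tcp(-140),Rt)
E
```

```text
t: 5.8
ee_pos: [559.4, -239.2, 61.6]
orientation: [3.14, -0.08, 0.001]
ft_force: [-0.8, -5.9, 0.2]
width: 15.6
grasp_force: 30.0
[-0.805 -5.885  0.206] 15.572543081077072 29.99898612499237 [ 559.419 -239.236   61.556]
-150 [456.761 193.259  36.599] 495.96350740036706
-110 [492.223 192.124  55.07 ] 528.3889204262352
0 [589.742 189.002 105.866] 619.2881236905832
tr [-115.8 -426.9   19.9] ang [ 0.005  0.479 -0.019]
```

```bash
python3 -m creep '[{"translation":[0,0,-40],"angular":[0,0,0],"jaw":0},{"translation":[0,0,-90],"angular":[0,0,0],"jaw":0},{"translation":[-30,0,-140],"angular":[0,0,0],"jaw":0},{"translation":[-70,-40,-150],"angular":[0,0,0],"jaw":0},{"translation":[-116,-80,-150],"angular":[0,0,0],"jaw":0},{"translation":[-116,-140,-150],"angular":[0,0.12,0],"jaw":0},{"translation":[-116,-200,-150],"angular":[0,0.24,0],"jaw":0},{"translation":[-116,-260,-150],"angular":[0,0.36,0],"jaw":0}]'
python3 - <<'E'
from h import *
from fit import *
yaw=-.032; p=[614.8,188.2,yaw]
Rt=toolR(yaw,A)
def tcp(s,n=0): return W(p,pt(s-38,0,n))[0]+Rt.as_matrix()[:,2]*18.7
goal(tcp(-140)+[0,0,80],Rt);goal(tcp(-125),Rt);print(ctrl.get_obs()["ft_force"])
E
```

```text
t: 6.8
ee_pos: [456.2, 28.9, 211.8]
orientation: [3.081, -0.081, 0.568]
ft_force: [0.9, -1.6, -2.0]
width: 15.4
grasp_force: 30.0
tr [ -31.6 -164.2   85.3] ang [ 0.006  0.116 -0.019]
tr [ -45.2 -164.3  158.3] ang [ 0.006  0.116 -0.019]
[ 0.877 -1.612 -1.964]
```

```bash
python3 -m creep '[{"translation":[-10,-40,15],"angular":[0.002,0.06,-0.01],"jaw":0},{"translation":[-20,-90,40],"angular":[0.006,0.116,-0.019],"jaw":0},{"translation":[-31.6,-140,65],"angular":[0.006,0.116,-0.019],"jaw":0},{"translation":[-31.6,-164.2,85],"angular":[0.006,0.116,-0.019],"jaw":0},{"translation":[-38,-164.3,120],"angular":[0.006,0.116,-0.019],"jaw":0},{"translation":[-45.2,-164.3,158.3],"angular":[0.006,0.116,-0.019],"jaw":0},{"translation":[-45.2,-164.3,158.3],"angular":[0.006,0.116,-0.019],"jaw":0},{"translation":[-45.2,-164.3,158.3],"angular":[0.006,0.116,-0.019],"jaw":0}]'
python3 - <<'E'
from h import *
o=np.zeros((560,800,3),np.uint8)
for c,(u,v),k in(("side",(212,138),0),("top",(160,136),400)):
    im=ctrl.get_image(c)[:,:,::-1]; cv2.imwrite(f"pics/{c}2.png",im)
    r=cv2.resize(im[v:v+70,u:u+(50)],None,fx=8,fy=8,interpolation=cv2.INTER_CUBIC); o[:560,k:k+400]=r
cv2.imwrite("pics/crop3.png",o)
b=ctrl.get_obs(); Rm=R.from_rotvec(b["orientation"]).as_matrix(); g=b["ee_pos"]-18.7*Rm[:,2]; ax=Rm[:,0]
print(b["ee_pos"],ax,np.arcsin(ax[2]))
for s in(32,38,128,138): print(s,g+s*ax,(proj("side",g+s*ax)[0]-[212,138]+.5)*8-.5,(proj("top",g+s*ax)[0]-[160,136]+.5)*8-.5+[400,0])
E
```

```text
t: 7.8
ee_pos: [500.3, 175.0, 82.2]
orientation: [-3.047, 0.011, -0.605]
ft_force: [-1.0, -0.8, -1.3]
width: 15.6
grasp_force: 30.0
[500.516 175.253  82.871] [ 0.924 -0.014  0.383] 0.3933238173863978
32 [522.897 174.18  112.394] [210.594 282.889] [690.276 543.081]
38 [528.439 174.099 114.693] [218.993 273.891] [689.188 526.433]
128 [611.557 172.873 149.187] [343.323 140.699] [672.465 270.506]
138 [620.793 172.737 153.019] [356.948 126.103] [670.559 241.332]
```

View pics/crop3.png

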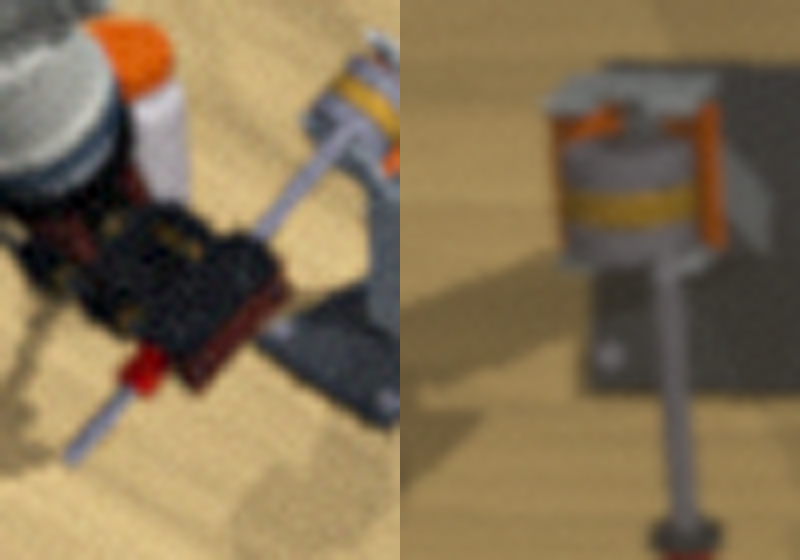

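```bash
cat > m.py <<'E'
from fit import *
from scipy.optimize import minimize
b=ctrl.get_obs(); print(b["qpos"])
Rm=R.from_rotvec(b["orientation"]).as_matrix(); g=b["ee_pos"]-18.7*Rm[:,2]; ax=Rm[:,0]
off={}
for c in("side","top"):
    hsv=cv2.cvtColor(cv2.imread(f"pics/{c}2.png"),cv2.COLOR_BGR2HSV).astype(float)
    ds=[]
    for s in np.arange(80,110,2.) if c=="side" else np.arange(44,64,2.):
        q=proj(c,[g+s*ax,g+(s+5)*ax]); t=(q[1]-q[0])/np.linalg.norm(q[1]-q[0]); n=np.array([-t[1],t[0]])
        k=np.arange(-5,5.01,.25); xy=(q[0]+k[:,None]*n).astype(np.float32)
        sat=cv2.remap(hsv[...,1].astype(np.float32),xy[:,0],xy[:,1],cv2.INTER_LINEAR).ravel()
        w=np.clip(sat.max()*.75-sat,0,None); ds.append((w*k).sum()/w.sum())
    off[c]=(np.median(ds),n); print(c,"shaft offset px",np.round(ds,2),"normal",n)
def brass(c,f):
    hsv=cv2.cvtColor(cv2.imread(f),cv2.COLOR_BGR2HSV); 
    m=cv2.inRange(hsv,(17,120,60),(26,255,255)); return m
for c,f in(("side","pics/side1.png"),("top","pics/top1.png")):
    m=brass(c,f); ctr=proj(c,W([614.8,188.2,-.032],pt(24,0,15)))[0]; 
    yy,xx=np.nonzero(m); k=(abs(xx-ctr[0])<14)&(abs(yy-ctr[1])<11); print(c,ctr,k.sum(),xx[k].mean(),yy[k].mean(),xx[k].min(),xx[k].max(),yy[k].min(),yy[k].max())
    u,v=int(ctr[0]),int(ctr[1])
    h=cv2.cvtColor(cv2.imread(f),cv2.COLOR_BGR2HSV)
    for r in range(v-6,v+8): print(r," ".join(f"{a[0]:3d}/{a[1]:3d}" for a in h[r,u-11:u+12]))
E
python3 m.py
```

```text
[ 0.379  0.428  2.176 -0.614  0.192  2.54 ]
side shaft offset px [ 0.17  0.04  0.04  0.03 -0.03 -0.04 -0.02 -0.1  -0.18 -0.12 -0.16 -0.21
 -0.1  -0.2  -0.29] normal [0.731 0.682]
top shaft offset px [-0.48 -0.49 -0.53 -0.53 -0.52 -0.52 -0.54 -0.51 -0.54 -0.56] normal [ 0.998 -0.065]
side [254.884 148.456] 30 257.96666666666664 150.56666666666666 253 267 147 154
142  19/103  20/103  20/108  20/104  21/104  19/105  21/108  20/102  21/106  18/106  18/104  21/105  21/104  19/102  18/ 69   8/ 16  19/ 26  18/ 56  20/ 83  19/103  19/107  20/106  20/104
143  21/104  19/104  20/104  19/108  19/103  20/103  20/ 99  20/100  20/102  19/104  20/104  20/108  20/101  18/107  20/ 94  23/ 39 109/ 22   0/  2  18/ 46  20/ 87  20/108  19/105  20/106
144  21/102  20/101  19/100  21/103  20/ 99  20/100  20/108  19/104  20/103  19/103  20/105  20/100  19/104  20/104  19/ 94  17/ 97   9/ 35 109/ 24  24/  8  20/ 56  20/ 92  19/ 92  21/ 94
145  20/ 98  21/101  20/102  21/100  20/112  20/104  20/106  21/104  21/104  19/106  21/ 99  19/100  19/ 77   9/ 31  10/ 47  13/ 82   9/ 87 168/ 28 114/ 10  23/ 27  22/ 60 
[... 3907 characters left out ...]
  15/ 69  14/ 47  15/ 48  16/ 52  14/ 54  14/ 55  13/ 48  13/ 49  13/ 49  15/ 43  13/ 42  13/ 37   9/ 26   4/ 19   0/ 18   8/ 36   8/ 95
166  19/118  20/120  20/120  19/119  18/129  15/115  13/ 64   7/ 32 176/ 24   4/ 26   9/ 22   9/ 21   8/ 23   9/ 19   4/ 19 170/ 17   0/ 11   0/ 11   0/ 11   8/ 11   6/ 15   4/ 21   8/ 64
167  20/121  20/119  20/119  19/120  19/111  16/ 88  12/ 50  17/ 32   9/ 24  10/ 20   5/ 19   0/ 15   6/ 14   0/ 14   6/ 14   0/ 14   8/ 11   0/ 14   0/ 11   6/ 14  10/ 17  12/ 14  11/ 22
168  19/119  19/119  20/120  20/116  20/ 97  20/ 57  18/ 37  17/ 29  13/ 30  13/ 23   5/ 20   0/ 18  10/ 19   5/ 18   4/ 21  12/ 15   5/ 18  12/ 15  12/ 15  23/ 11  15/ 10  30/ 10  20/ 16
```

```bash
python3 -m creep '[{"translation":[-20,0,-20],"angular":[0,0,0],"jaw":0},{"translation":[-30,0,-60],"angular":[0,0,0],"jaw":0},{"translation":[-20,0,-110],"angular":[0,-0.1,0],"jaw":0},{"translation":[-10,30,-130],"angular":[0,-0.2,0],"jaw":0},{"translation":[0,80,-130],"angular":[0,-0.3,0],"jaw":0},{"translation":[20,135,-130],"angular":[0,-0.39,0],"jaw":0},{"translation":[40,190,-130],"angular":[0,-0.39,0],"jaw":0},{"translation":[60,245,-120],"angular":[0,-0.39,0],"jaw":0}]'
python3 - <<'E'
from h import *
goal([559.4,-239.3,150],toolR(-.051));goal([559.4,-239.3,62],toolR(-.051));print(ctrl.get_obs()["qpos"])
E
```

```text
t: 8.9
ee_pos: [511.7, -76.1, 208.8]
orientation: [-3.105, -0.002, -0.011]
ft_force: [0.7, 1.3, -2.2]
width: 15.3
grasp_force: 30.0
tr [ 47.1 165.3  53.2] ang [-0.036 -0.006  0.052]
tr [ 46.4 168.4 141.1] ang [-0.036 -0.006  0.052]
[-0.193  0.284  1.879  0.045  0.979  1.352]
```

```bash
python3 -m creep '[{"translation":[20,50,20],"angular":[-0.018,-0.003,0.026],"jaw":0},{"translation":[35,100,40],"angular":[-0.036,-0.006,0.052],"jaw":0},{"translation":[47,140,50],"angular":[-0.036,-0.006,0.052],"jaw":0},{"translation":[47,165.3,60],"angular":[-0.036,-0.006,0.052],"jaw":0},{"translation":[46.7,167,90],"angular":[-0.036,-0.006,0.052],"jaw":0},{"translation":[46.5,168,115],"angular":[-0.036,-0.006,0.052],"jaw":0},{"translation":[46.4,168.2,130],"angular":[-0.036,-0.006,0.052],"jaw":0},{"translation":[46.4,168.2,130],"angular":[-0.036,-0.006,0.052],"jaw":0}]'
python3 - <<'E'
from h import *
goal([559.4,-239.3,61.8],toolR(-.051));
E
```

```text
t: 9.9
ee_pos: [557.3, -237.1, 70.8]
orientation: [-3.139, 0.08, 0.007]
ft_force: [-0.0, -0.2, -0.9]
width: 15.8
grasp_force: 30.0
tr [2.3 2.1 9. ] ang [-0.001  0.004  0.   ]
```

```bash
python3 -m creep '[{"translation":[2,2,3],"angular":[-0.001,0.004,0],"jaw":0},{"translation":[2,2,6],"angular":[-0.001,0.004,0],"jaw":0},{"translation":[2,2,9],"angular":[-0.001,0.004,0],"jaw":0},{"translation":[2,2,9],"angular":[-0.001,0.004,0],"jaw":0},{"translation":[2,2,9],"angular":[-0.001,0.004,0],"jaw":1},{"translation":[2,2,9],"angular":[-0.001,0.004,0],"jaw":1},{"translation":[2,2,9],"angular":[-0.001,0.004,0],"jaw":1},{"translation":[2,2,9],"angular":[-0.001,0.004,0],"jaw":1}]'
python3 - <<'E'
from h import *
yaw=-.051
Rt=toolR(yaw,0)*R.from_rotvec([0,-.35,0])
g=np.array([559.4,-239.8,80]); z=Rt.as_matrix()[:,2]; print(z)
goal(g+18.7*z,Rt)
E
```

```text
t: 10.9
ee_pos: [559.2, -239.8, 61.8]
orientation: [3.14, -0.081, -0.0]
ft_force: [0.5, 0.1, 0.2]
width: 52.2
grasp_force: 0.0
[-0.342  0.017 -0.939]
tr [-6.2  0.  -0.6] ang [ 0.   -0.35 -0.  ]
```

```bash
python3 -m creep '[{"translation":[-2,0,0],"angular":[0,-0.12,0],"jaw":0.6},{"translation":[-4,0,0],"angular":[0,-0.24,0],"jaw":0.6},{"translation":[-6.2,0,-0.6],"angular":[0,-0.35,0],"jaw":0.6},{"translation":[-6.2,0,-0.6],"angular":[0,-0.35,0],"jaw":0},{"translation":[-6.2,0,-0.6],"angular":[0,-0.35,0],"jaw":0},{"translation":[-6.2,0,-0.6],"angular":[0,-0.35,0],"jaw":0},{"translation":[-6.2,0,-0.6],"angular":[0,-0.35,0],"jaw":0},{"translation":[-6.2,0,-0.6],"angular":[0,-0.35,0],"jaw":0}]'
python3 -m creep '[{"translation":[0,0,0],"angular":[0,0,0],"jaw":0},{"translation":[0,0,0],"angular":[0,0,0],"jaw":0},{"translation":[0,0,0],"angular":[0,0,0],"jaw":0},{"translation":[0,0,0],"angular":[0,0,0],"jaw":0},{"translation":[0,0,0],"angular":[0,0,0],"jaw":0},{"translation":[0,0,0],"angular":[0,0,0],"jaw":0},{"translation":[0,0,0],"angular":[0,0,0],"jaw":0},{"translation":[0,0,0],"angular":[0,0,0],"jaw":0}]'
python3 - <<'E'
from h import *
b=ctrl.get_obs();print(b["qpos"],b["ft_force"])
E
```

```text
t: 11.9
ee_pos: [553.0, -239.2, 63.0]
orientation: [-3.084, 0.079, 0.545]
ft_force: [0.1, 1.2, 2.1]
width: 15.9
grasp_force: 30.0
t: 12.9
ee_pos: [553.0, -239.2, 63.0]
orientation: [-3.084, 0.079, 0.546]
ft_force: [-2.7, 2.4, 5.7]
width: 15.7
grasp_force: 30.0
[-0.372  0.747  1.525 -0.116  1.206  1.31 ] [-2.747  2.405  5.692]
```

```bash
cat > m2.py <<'E'
from fit import *
A_=np.linspace(0,2*np.pi,181)
def patch(c,p,s0,s1,shift,box,ss=8):
    # mask of outward-facing cylinder band, coverage per pixel in box
    u0,v0,u1,v1=box; m=np.zeros(((v1-v0)*ss,(u1-u0)*ss),np.uint8); o=cam(c)[1][:3,3]
    for a,b in zip(A_[:-1],A_[1:]):
        q=W(p,[pt(s,22.5*np.cos(t),22.5*np.sin(t)) for s,t in((s0,a),(s1,a),(s1,b),(s0,b))])
        am=(a+b)/2; nn=W([0,0,p[2]],np.array([0,np.cos(am),0])+np.sin(am)*N)[0]
        if (o-q[0])@nn>0:
            uv=(proj(c,q)+shift-[u0,v0]+.5)*ss-.5; cv2.fillConvexPoly(m,np.round(uv*16).astype(np.int32),255,shift=4)
    return cv2.GaussianBlur(cv2.resize(m,None,fx=1/ss,fy=1/ss,interpolation=cv2.INTER_AREA).astype(float)/255,(0,0),.7)
S_=cv2.cvtColor(cv2.imread("pics/side1.png"),cv2.COLOR_BGR2HSV).astype(float)
T_=cv2.cvtColor(cv2.imread("pics/top1.png"),cv2.COLOR_BGR2HSV).astype(float)
bs=(250,144,264,153); bt=(182,156,195,169)
ms=np.clip((S_[bs[1]:bs[3],bs[0]:bs[2],1]-106)/70,0,1); ms[S_[bs[1]:bs[3],bs[0]:bs[2],0]<14]=0
mt=np.clip((T_[bt[1]:bt[3],bt[0]:bt[2],1]-20)/155,0,1)
nS=np.array([.731,.682]); tS=np.array([.682,-.731])
def res(x,yaw):
    p=[x[0],x[1],yaw]
    rs=(patch("side",p,18,30,-.1*nS+x[3]*tS,bs)-ms).ravel(); rt=(patch("top",p,18,30,[-.53,x[2]],bt)-mt).ravel()
    lat=proj("top",W(p,pt(34,0,0)))[0][0]-.53-188.2
    return np.r_[rs,rt,lat*3,x[2:]*.5]
for yaw in(-.045,-.032,-.02):
    f=least_squares(res,[614.8,186.7,0,0],args=(yaw,),diff_step=[3e-4,1e-3,1,1] and 2e-3,x_scale=[1,1,.5,.5])
    best=minimize(lambda x:(res(x,yaw)**2).sum(),f.x,method="Nelder-Mead",options=dict(initial_simplex=f.x+np.r_[np.zeros((1,4)),np.diag([2,2,.5,.5])],xatol=.02,fatol=1e-3))
    print(yaw,best.x,best.fun)
E
python3 m2.py
```

```text
Traceback (most recent call last):
  File "m2.py", line 24, in <module>
    f=least_squares(res,[614.8,186.7,0,0],args=(yaw,),diff_step=[3e-4,1e-3,1,1] and 2e-3,x_scale=[1,1,.5,.5])
  File "m2.py", line 20, in res
    rs=(patch("side",p,18,30,-.1*nS+x[3]*tS,bs)-ms).ravel(); rt=(patch("top",p,18,30,[-.53,x[2]],bt)-mt).ravel()
        ~~~~~^^^^^^^^^^^^^^^^^^^^^^^^^^^^^^^^^^
  File "m2.py", line 10, in patch
    uv=(proj(c,q)+shift-[u0,v0]+.5)*ss-.5; cv2.fillConvexPoly(m,np.round(uv*16).astype(np.int32),255,shift=4)
        ~~~~^^^^^
  File "h.py", line 8, in proj
    K,T=cam(c); p=(np.atleast_2d(P)-T[:3,3])@T[:3,:3]; p=p*[1,-1,-1]; q=p@K.T; return q[:,:2]/q[:,2:]
        ~~~^^^
  File "h.py", line 6, in cam
    i=ctrl.camera_info(c); return i["camera_matrix"],i["world_from_camera"]
ValueError: time passes only in moves, steps and waits
```

```bash
sed -i 's/^def cam(c):/import functools\n@functools.cache\ndef cam(c):/' h.py
sed -i 's/^    f=least_squares.*/    f0=np.array([614.8,186.7,0,0])/; s/f\.x/f0/g' m2.py; time timeout 300 python3 m2.py
```

```text
Traceback (most recent call last):
  File "m2.py", line 25, in <module>
    best=minimize(lambda x:(res(x,yaw)**2).sum(),f0,method="Nelder-Mead",options=dict(initial_simplex=f0+np.r_[np.zeros((1,4)),np.diag([2,2,.5,.5])],xatol=.02,fatol=1e-3))
         ^^^^^^^^
NameError: name 'minimize' is not defined

real	0m1.051s
user	0m1.529s
sys	0m0.176s
```

```bash
sed -i '1i from scipy.optimize import minimize' m2.py; time timeout 300 python3 m2.py
```

```text
-0.045 [616.124 186.1     0.065  -0.575] 5.555123270205872
-0.032 [616.662 185.806   0.252  -0.665] 5.486705569999345
-0.02 [615.94  185.451   0.041  -0.542] 5.520581442735825
real	0m24.685s
user	0m25.266s
sys	0m0.128s
```

```bash
cat > go.py <<'E'
from fit import *
p=[616.3,185.8,-.032]
Rrod=toolR(p[2],A); Rt=Rrod*R.from_rotvec([0,-.35,0])
def tcp(s,n=0,y=0): return W(p,pt(s-38,y,n))[0]+Rt.as_matrix()[:,2]*18.7
def where():  # rod grip point in cradle slope coords (s of rod origin, y, n) and rod direction errors
    b=ctrl.get_obs(); Rm=R.from_rotvec(b["orientation"]); g=b["ee_pos"]-18.7*Rm.as_matrix()[:,2]
    d=R.from_euler("z",-p[2]).apply(g-[p[0],p[1],140]); ax=R.from_euler("z",-p[2]).apply((Rm*R.from_rotvec([0,.35,0])).as_matrix()[:,0])
    print("s,y,n",np.array([d@S+38,d[1],d@N]),"pitch err",np.arcsin(ax[2])-A,"yaw err",np.arctan2(ax[1],ax[0]),"F",b["ft_force"],"M",b["moment"],"q",b["qpos"])
E
python3 - <<'E'
from go import *
goal(tcp(-130)+[0,0,90],Rt);goal(tcp(-115),Rt)
E
```

```text
tr [-123.1 -424.9  -30.5] ang [-0.002  0.48  -0.019]
tr [ -82.1 -425.2   43. ] ang [-0.002  0.48  -0.019]
```

```bash
python3 -m creep '[{"translation":[-14,0,-38],"angular":[0,0,0],"jaw":0},{"translation":[-31,0,-85],"angular":[0,0,0],"jaw":0},{"translation":[-51,0,-140],"angular":[0,0,0],"jaw":0},{"translation":[-75,-50,-150],"angular":[0,0,0],"jaw":0},{"translation":[-100,-105,-150],"angular":[0,0,0],"jaw":0},{"translation":[-123,-160,-150],"angular":[0,0.12,0],"jaw":0},{"translation":[-123,-220,-150],"angular":[0,0.24,0],"jaw":0},{"translation":[-123,-280,-150],"angular":[0,0.36,-0.01],"jaw":0}]'
python3 - <<'E'
from go import *
goal(tcp(-130)+[0,0,90],Rt);goal(tcp(-115),Rt);where()
E
```

```text
t: 13.9
ee_pos: [503.8, 45.1, 246.1]
orientation: [-3.139, 0.066, -0.026]
ft_force: [0.5, 0.3, -1.0]
width: 16.0
grasp_force: 30.0
tr [ -41.9 -143.6  111.8] ang [-0.002  0.114 -0.01 ]
tr [ -29.9 -143.5  195.1] ang [-0.002  0.114 -0.01 ]
s,y,n [  -0.406 -144.273  160.636] pitch err -0.11376952306466953 yaw err -0.010754659984927483 F [ 0.455  0.257 -0.956] M [0.033 0.057 0.039] q [0.065 0.211 1.878 0.001 1.036 1.678]
```

```bash
python3 -m creep '[{"translation":[-20,-40,10],"angular":[-0.001,0.05,-0.005],"jaw":0},{"translation":[-42,-90,40],"angular":[-0.002,0.114,-0.01],"jaw":0},{"translation":[-42,-125,75],"angular":[-0.002,0.114,-0.01],"jaw":0},{"translation":[-42,-143.6,112],"angular":[-0.002,0.114,-0.01],"jaw":0},{"translation":[-36,-143.5,155],"angular":[-0.002,0.114,-0.01],"jaw":0},{"translation":[-30,-143.5,195],"angular":[-0.002,0.114,-0.01],"jaw":0},{"translation":[-30,-143.5,195],"angular":[-0.002,0.114,-0.01],"jaw":0},{"translation":[-30,-143.5,195],"angular":[-0.002,0.114,-0.01],"jaw":0}]'
python3 - <<'E'
from go import *
goal(tcp(-115),Rt);where()
o=np.zeros((560,800,3),np.uint8)
for c,(u,v),k in(("side",(240,130),0),("top",(160,136),400)):
    im=ctrl.get_image(c)[:,:,::-1]; cv2.imwrite(f"pics/{c}3.png",im)
    o[:560,k:k+400]=cv2.resize(im[v:v+70,u:u+(50)],None,fx=8,fy=8,interpolation=cv2.INTER_CUBIC)
cv2.imwrite("pics/crop4.png",o)
E
```

```text
t: 14.9
ee_pos: [482.0, 188.5, 51.4]
orientation: [3.132, -0.05, 0.196]
ft_force: [0.3, 0.0, -0.7]
width: 15.9
grasp_force: 30.0
tr [ 0.9 -1.6  0.7] ang [0.001 0.005 0.   ]
s,y,n [-115.551   -1.6      0.941] pitch err -0.004760262276304661 yaw err 0.000722675315865986 F [ 0.313  0.004 -0.708] M [0.048 0.142 0.032] q [ 0.38   0.51   2.037 -0.11   0.482  2.077]
```

View pics/crop4.png

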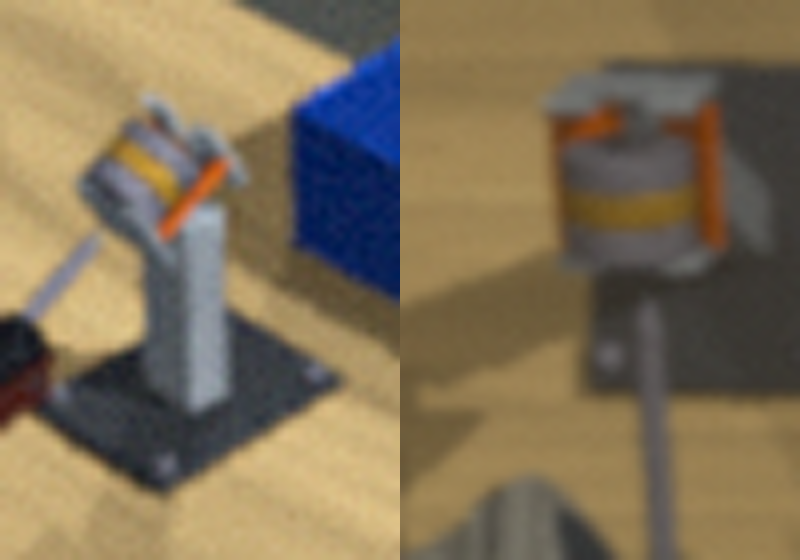

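```bash
python3 - <<'E'
from go import *
b=ctrl.get_obs(); Rm=R.from_rotvec(b["orientation"]); g=b["ee_pos"]-18.7*Rm.as_matrix()[:,2]; ax=(Rm*R.from_rotvec([0,.35,0])).as_matrix()[:,0]
for c in("side","top"):
    h=cv2.cvtColor(cv2.imread(f"pics/{c}3.png"),cv2.COLOR_BGR2HSV)[...,1].astype(np.float32)
    ds=[]
    ss=np.arange(112,134,3.) if c=="side" else np.arange(60,92,4.)
    for s in ss:
        q=proj(c,[g+s*ax,g+(s+5)*ax]); t=(q[1]-q[0])/np.linalg.norm(q[1]-q[0]); n=np.array([-t[1],t[0]])
        k=np.arange(-4,4.01,.25); xy=(q[0]+k[:,None]*n).astype(np.float32)
        sat=cv2.remap(h,xy[:,0],xy[:,1],cv2.INTER_LINEAR).ravel()
        w=np.clip(sat.max()*.75-sat,0,None); ds.append((w*k).sum()/w.sum())
    print(c,np.round(ds,2),n)
tip=g+138*ax
for c,(u,v),k in(("side",(240,130),0),("top",(160,136),400)):
    for P in(g+60*ax,tip,g+(38+115+24)*ax,W(p,pt(24,0,0))[0],W(p,pt(0,0,0))[0]): print(c,(proj(c,P)[0]-[u,v]+.5)*8-.5+[k,0])
E
```

```text
side [1.36 1.4  1.38 1.36 1.39 1.46 1.41 1.4 ] [0.759 0.651]
top [-0.21 -0.21 -0.17 -0.16 -0.14 -0.19 -0.18 -0.19] [ 0.997 -0.073]
side [-13.684 349.326]
side [ 90.086 228.235]
side [141.398 168.358]
side [139.906 168.782]
side [108.442 205.621]
top [662.895 518.839]
top [647.296 305.456]
top [639.194 194.615]
top [636.011 194.672]
top [641.072 263.101]
```

```bash
python3 -m creep '[{"translation":[0,0,0],"angular":[0,0,0],"jaw":0},{"translation":[0,0,0],"angular":[0,0,0],"jaw":0},{"translation":[0,0,0],"angular":[0,0,0],"jaw":0},{"translation":[0,0,0],"angular":[0,0,0],"jaw":0},{"translation":[0,0,0],"angular":[0,0,0],"jaw":0},{"translation":[0,0,0],"angular":[0,0,0],"jaw":0},{"translation":[0,0,0],"angular":[0,0,0],"jaw":0},{"translation":[0,0,0],"angular":[0,0,0],"jaw":0}]'
cat > sh.py <<'E'
from go import *
def shaft(k0,R1,R2,take=True):
    b=ctrl.get_obs(); Rm=R.from_rotvec(b["orientation"]); g=b["ee_pos"]-18.7*Rm.as_matrix()[:,2]; ax=(Rm*R.from_rotvec([0,.35,0])).as_matrix()[:,0]
    for c,ss in(("side",R1),("top",R2)):
        im=ctrl.get_image(c)[:,:,::-1]; cv2.imwrite(f"pics/{c}{k0}.png",im)
        h=cv2.cvtColor(im,cv2.COLOR_BGR2HSV)[...,1].astype(np.float32)
        ds=[]
        for s in ss:
            q=proj(c,[g+s*ax,g+(s+5)*ax]); t=(q[1]-q[0])/np.linalg.norm(q[1]-q[0]); n=np.array([-t[1],t[0]])
            k=np.arange(-4,4.01,.25); xy=(q[0]+k[:,None]*n).astype(np.float32)
            sat=cv2.remap(h,xy[:,0],xy[:,1],cv2.INTER_LINEAR).ravel()
            w=np.clip(sat.max()*.75-sat,0,None); ds.append((w*k).sum()/w.sum())
        print(c,np.round(ds,2),n)
E
python3 - <<'E'
from sh import *
shaft(4,np.arange(106,134,3.),np.arange(60,92,4.)); where(); goal(tcp(-115),Rt)
E
```

```text
t: 16.0
ee_pos: [481.5, 188.4, 50.5]
orientation: [3.132, -0.049, 0.195]
ft_force: [0.1, -0.0, -1.6]
width: 16.1
grasp_force: 30.0
side [1.17 1.16 1.24 1.1  1.27 1.18 1.29 1.21 1.24 1.17] [0.759 0.652]
top [-0.29 -0.27 -0.15 -0.22 -0.24 -0.26 -0.21 -0.16] [ 0.997 -0.073]
s,y,n [-116.343   -1.703    0.376] pitch err -0.005558603846598453 yaw err 0.0010164900235902518 F [ 0.757 -0.022 -2.013] M [-0.014  0.109 -0.015] q [ 0.38   0.512  2.038 -0.11   0.481  2.077]
tr [ 1.5 -1.7 -0.1] ang [0.001 0.006 0.001]
```

```bash
sed -i 's/-\.1\*nS/1.2*nS/; s/\.53/.22/g; s/(-.045,-.032,-.02)/(-.045,-.03)/; s/\[\.731,\.682\]/[.759,.652]/; s/\[\.682,-\.731\]/[.652,-.759]/' m2.py; grep -n "nS\|\.22" m2.py; python3 m2.py
```

```text
18:nS=np.array([.759,.652]); tS=np.array([.652,-.759])
21:    rs=(patch("side",p,18,30,1.2*nS+x[3]*tS,bs)-ms).ravel(); rt=(patch("top",p,18,30,[-.22,x[2]],bt)-mt).ravel()
22:    lat=proj("top",W(p,pt(34,0,0)))[0][0]-.22-188.2
-0.045 [615.981 187.251   0.01   -0.392] 3.934506867946545
-0.03 [615.83  186.746  -0.025  -0.523] 3.9735609039472894
```

```bash
sed -i 's/^p=.*/p=[615.9,186.95,-.035]/' go.py; python3 - <<'E'
from go import *
where(); goal(tcp(-104),Rt); goal(tcp(-90),Rt)
E
```

```text
s,y,n [-115.948   -3.25     0.171] pitch err -0.005558603846598453 yaw err 0.004016490023590245 F [ 0.757 -0.022 -2.013] M [-0.014  0.109 -0.015] q [ 0.38   0.512  2.038 -0.11   0.481  2.077]
tr [11.4 -3.2 -4. ] ang [0.001 0.006 0.004]
tr [24.5 -3.2 -8.9] ang [0.001 0.006 0.004]
```

```bash
python3 -m creep '[{"translation":[1,-1.5,-0.5],"angular":[0.001,0.006,0.004],"jaw":0},{"translation":[2,-3.2,-0.5],"angular":[0.001,0.006,0.004],"jaw":0},{"translation":[5,-3.2,-1.7],"angular":[0.001,0.006,0.004],"jaw":0},{"translation":[8,-3.2,-2.8],"angular":[0.001,0.006,0.004],"jaw":0},{"translation":[11.4,-3.2,-4],"angular":[0.001,0.006,0.004],"jaw":0},{"translation":[11.4,-3.2,-4],"angular":[0.001,0.006,0.004],"jaw":0},{"translation":[11.4,-3.2,-4],"angular":[0.001,0.006,0.004],"jaw":0},{"translation":[11.4,-3.2,-4],"angular":[0.001,0.006,0.004],"jaw":0}]'
python3 - <<'E'
from sh import *
shaft(5,np.arange(106,134,4.),np.arange(60,92,4.)); where(); goal(tcp(-85),Rt);goal(tcp(-60),Rt)
E
```

```text
t: 17.1
ee_pos: [492.3, 191.2, 55.8]
orientation: [3.132, -0.056, 0.204]
ft_force: [0.0, -0.1, -1.1]
width: 15.8
grasp_force: 30.0
side [1.16 1.24 1.28 1.21 1.15 1.24 1.19] [0.759 0.651]
top [-0.22 -0.25 -0.22 -0.19 -0.21 -0.19 -0.24 -0.25] [ 0.997 -0.071]
s,y,n [-104.112   -0.071   -0.003] pitch err 0.0002656766114654818 yaw err -0.0005971504865673735 F [-0.157  0.224 -1.51 ] M [-0.018  0.11  -0.027] q [ 0.378  0.51   2.017 -0.109  0.497  2.078]
tr [17.9 -0.1 -6.6] ang [-0.    -0.    -0.001]
tr [ 41.4  -0.1 -15.1] ang [-0.    -0.    -0.001]
```

```bash
python3 -m creep '[{"translation":[3,0,-1.1],"angular":[0,0,0],"jaw":0},{"translation":[6,0,-2.2],"angular":[0,0,0],"jaw":0},{"translation":[9,0,-3.3],"angular":[0,0,0],"jaw":0},{"translation":[12,0,-4.4],"angular":[0,0,0],"jaw":0},{"translation":[15,0,-5.5],"angular":[0,0,0],"jaw":0},{"translation":[18,0,-6.6],"angular":[0,0,0],"jaw":0},{"translation":[18,0,-6.6],"angular":[0,0,0],"jaw":0},{"translation":[18,0,-6.6],"angular":[0,0,0],"jaw":0}]'
python3 -c "
from go import *
where(); goal(tcp(-65),Rt)"
```

```text
t: 18.2
ee_pos: [509.3, 190.6, 64.7]
orientation: [3.132, -0.056, 0.204]
ft_force: [-0.6, 0.4, -1.0]
width: 15.9
grasp_force: 30.0
s,y,n [-84.938  -0.084   0.042] pitch err 0.0002469533093950038 yaw err -0.0005699647409309226 F [-0.555  0.427 -1.029] M [-0.012  0.127  0.048] q [ 0.365  0.509  1.981 -0.099  0.534  2.054]
tr [18.7 -0.1 -6.8] ang [-0.    -0.    -0.001]
```

No contact with the first collar; advancing further.

```bash
python3 -m creep '[{"translation":[3,0,-1.1],"angular":[0,0,0],"jaw":0},{"translation":[6,0,-2.2],"angular":[0,0,0],"jaw":0},{"translation":[9,0,-3.3],"angular":[0,0,0],"jaw":0},{"translation":[12,0,-4.4],"angular":[0,0,0],"jaw":0},{"translation":[15,0,-5.5],"angular":[0,0,0],"jaw":0},{"translation":[18.8,0,-6.9],"angular":[0,0,0],"jaw":0},{"translation":[18.8,0,-6.9],"angular":[0,0,0],"jaw":0},{"translation":[18.8,0,-6.9],"angular":[0,0,0],"jaw":0}]'
python3 -c "
from sh import *
where(); goal(tcp(-40),Rt)"
```

```text
t: 19.2
ee_pos: [527.1, 189.9, 74.0]
orientation: [3.132, -0.056, 0.204]
ft_force: [-0.8, 0.2, -1.2]
width: 16.0
grasp_force: 30.0
s,y,n [-64.91   -0.121   0.076] pitch err 0.0002373395615591356 yaw err -0.0006185694141227947 F [-0.794  0.244 -1.193] M [ 0.049  0.084 -0.059] q [ 0.352  0.508  1.943 -0.09   0.571  2.031]
tr [23.4 -0.1 -8.5] ang [-0.    -0.    -0.001]
```

```bash
python3 -m creep '[{"translation":[4,0,-1.5],"angular":[0,0,0],"jaw":0},{"translation":[8,0,-2.9],"angular":[0,0,0],"jaw":0},{"translation":[12,0,-4.4],"angular":[0,0,0],"jaw":0},{"translation":[16,0,-5.9],"angular":[0,0,0],"jaw":0},{"translation":[20,0,-7.3],"angular":[0,0,0],"jaw":0},{"translation":[23.4,0,-8.6],"angular":[0,0,0],"jaw":0},{"translation":[23.4,0,-8.6],"angular":[0,0,0],"jaw":0},{"translation":[23.4,0,-8.6],"angular":[0,0,0],"jaw":0}]'
python3 -c "
from sh import *
where(); goal(tcp(-8),Rt)"
```

```text
t: 20.2
ee_pos: [549.0, 189.2, 85.5]
orientation: [3.132, -0.056, 0.204]
ft_force: [0.4, 0.3, -1.8]
width: 15.9
grasp_force: 30.0
s,y,n [-40.082  -0.141   0.128] pitch err 7.225314362435675e-05 yaw err -0.0006486220932523651 F [ 0.421  0.292 -1.789] M [0.016 0.107 0.052] q [ 0.336  0.51   1.895 -0.081  0.617  2.006]
tr [ 30.2  -0.2 -10.9] ang [-0.    -0.    -0.001]
```

```bash
python3 -m creep '[{"translation":[4,0,-1.5],"angular":[0,0,0],"jaw":0},{"translation":[8,0,-2.9],"angular":[0,0,0],"jaw":0},{"translation":[12,0,-4.4],"angular":[0,0,0],"jaw":0},{"translation":[16,0,-5.9],"angular":[0,0,0],"jaw":0},{"translation":[20,0,-7.3],"angular":[0,0,0],"jaw":0},{"translation":[24,0,-8.8],"angular":[0,0,0],"jaw":0},{"translation":[28,0,-10.2],"angular":[0,0,0],"jaw":0},{"translation":[30,0,-11],"angular":[0,0,0],"jaw":0}]'
python3 -c "
from sh import *
where(); goal(tcp(0),Rt)"
```

```text
t: 21.2
ee_pos: [577.9, 188.2, 100.6]
orientation: [3.133, -0.056, 0.205]
ft_force: [0.2, -0.1, -0.9]
width: 16.0
grasp_force: 30.0
s,y,n [-7.506 -0.055  0.197] pitch err 0.0007171710527086317 yaw err -0.0007957695333009213 F [ 0.202 -0.061 -0.864] M [ 0.038  0.182 -0.001] q [ 0.318  0.516  1.83  -0.072  0.674  1.978]
tr [ 7.1 -0.1 -2.4] ang [-0.    -0.001 -0.001]
```

Creep in small steps until the shoulder touches.

```bash
python3 -m creep '[{"translation":[1,0,-0.4],"angular":[0,0,0],"jaw":0},{"translation":[2,0,-0.7],"angular":[0,0,0],"jaw":0},{"translation":[3,0,-1.1],"angular":[0,0,0],"jaw":0},{"translation":[4,0,-1.5],"angular":[0,0,0],"jaw":0},{"translation":[5,0,-1.8],"angular":[0,0,0],"jaw":0},{"translation":[5.5,0,-2],"angular":[0,0,0],"jaw":0},{"translation":[6,0,-2.2],"angular":[0,0,0],"jaw":0},{"translation":[6,0,-2.2],"angular":[0,0,0],"jaw":0}]'
python3 -c "
from sh import *
where()"
```

```text
t: 22.2
ee_pos: [581.9, 187.9, 102.8]
orientation: [3.132, -0.055, 0.201]
ft_force: [-5.7, 1.6, -1.5]
width: 15.7
grasp_force: 30.0
s,y,n [-2.9   -0.211  0.233] pitch err -0.002130810790248072 yaw err -0.0002979017854130038 F [-5.713  1.572 -1.534] M [0.322 0.875 0.108] q [ 0.315  0.517  1.819 -0.07   0.686  1.973]
```

```bash
python3 -m creep '[{"translation":[0.5,0,-0.2],"angular":[0,0,0],"jaw":0},{"translation":[1,0,-0.4],"angular":[0,0,0],"jaw":0},{"translation":[1,0,-0.4],"angular":[0,0,0],"jaw":0},{"translation":[1,0,-0.4],"angular":[0,0,0],"jaw":0},{"translation":[1,0,-0.4],"angular":[0,0,0],"jaw":0},{"translation":[1,0,-0.4],"angular":[0,0,0],"jaw":0},{"translation":[1,0,-0.4],"angular":[0,0,0],"jaw":0},{"translation":[1,0,-0.4],"angular":[0,0,0],"jaw":0}]'
python3 -c "
from sh import *
where()
for c,(u,v) in(('side',(235,135)),('top',(165,140))):
    im=ctrl.get_image(c)[:,:,::-1]; cv2.imwrite(f'pics/{c}6.png',im)"
```

```text
t: 23.2
ee_pos: [581.9, 187.9, 102.8]
orientation: [3.132, -0.055, 0.198]
ft_force: [-6.7, 2.9, -3.6]
width: 16.0
grasp_force: 30.0
s,y,n [-2.875 -0.225  0.279] pitch err -0.004033439309583997 yaw err -8.779016796868989e-05 F [-6.665  2.877 -3.622] M [0.418 1.24  0.133] q [ 0.315  0.518  1.818 -0.069  0.689  1.972]
```

```bash
python3 -m creep '[{"translation":[-2,0,0.7],"angular":[0,0,0],"jaw":0},{"translation":[-3,0,-2],"angular":[0,0,0],"jaw":0},{"translation":[-4,0,-5],"angular":[0,0,0],"jaw":0},{"translation":[-6,0,-10],"angular":[0,0,0],"jaw":0},{"translation":[-8.5,0,-17],"angular":[0,0,0],"jaw":0},{"translation":[-11.5,0,-25],"angular":[0,0,0],"jaw":0},{"translation":[-15,0,-35],"angular":[0,0,0],"jaw":0},{"translation":[-19,0,-46],"angular":[0,0,0],"jaw":0}]'
python3 -m creep '[{"translation":[-3,0,-9],"angular":[0,0,0],"jaw":0},{"translation":[-7,0,-20],"angular":[0,0,0],"jaw":0},{"translation":[-11,0,-31],"angular":[0,0,0],"jaw":0},{"translation":[-15,0,-42],"angular":[0,0,0],"jaw":0},{"translation":[-15,0,-55],"angular":[0,0,0],"jaw":0},{"translation":[-15,0,-70],"angular":[0,0,0],"jaw":0},{"translation":[-15,0,-70],"angular":[0,0,0],"jaw":0},{"translation":[-15,0,-70],"angular":[0,0,0],"jaw":0}]'
python3 - <<'E'
from sh import *
where()
b=ctrl.get_obs(); Rm=R.from_rotvec(b["orientation"]); g=b["ee_pos"]-18.7*Rm.as_matrix()[:,2]; ax=(Rm*R.from_rotvec([0,.35,0])).as_matrix()[:,0]
o=np.zeros((560,800,3),np.uint8); P=g+60*ax
for c,k in(("side",0),("top",400)):
    im=ctrl.get_image(c)[:,:,::-1]; cv2.imwrite(f"pics/{c}7.png",im); u,v=(proj(c,P)[0]-[25,30]).astype(int)
    o[:560,k:k+400]=cv2.resize(im[v:v+70,u:u+50],(400,560),interpolation=cv2.INTER_CUBIC)
    print(c,u,v)
cv2.imwrite("pics/crop7.png",o)
E
```

```text
t: 24.3
ee_pos: [559.3, 188.9, 148.1]
orientation: [3.133, -0.056, 0.206]
ft_force: [0.2, 0.6, -1.9]
width: 16.1
grasp_force: 30.0
t: 25.3
ee_pos: [535.3, 189.6, 214.4]
orientation: [3.132, -0.056, 0.204]
ft_force: [0.1, -0.6, -2.8]
width: 15.4
grasp_force: 30.0
s,y,n [  7.264  -0.178 120.834] pitch err 0.00034133561800026024 yaw err -0.0006311840327906698 F [ 0.065 -0.601 -2.784] M [0.016 0.245 0.038] q [ 0.346  0.299  1.847 -0.063  0.875  1.989]
side 220 101
top 151 140
```

View pics/crop7.png

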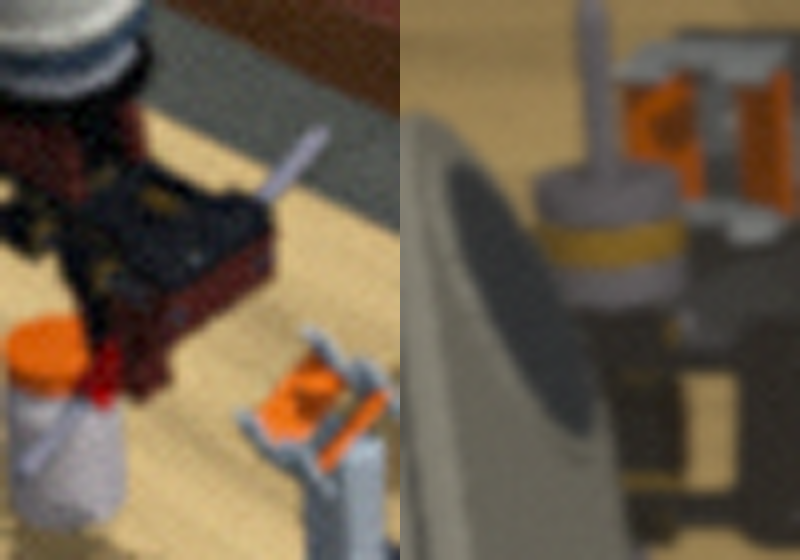

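```bash
cat > back.py <<'E'
from h import *
Rr=toolR(-.051)*R.from_rotvec([0,-.35,0]); q=np.array([553.0,-239.3,63.0])
E
python3 -c "
from back import *
for dz in(130,0): goal(q+[0,0,dz],Rr)"
```

```text
tr [ 30.2 427.9  25.1] ang [ 0.002 -0.479  0.015]
tr [ 13.4 427.9 154. ] ang [ 0.002 -0.479  0.015]
```

```bash
python3 -m creep '[{"translation":[0,0,-25],"angular":[0,0,0],"jaw":0},{"translation":[0,15,-45],"angular":[0,0,0],"jaw":0},{"translation":[0,45,-50],"angular":[0,0,0],"jaw":0},{"translation":[5,85,-50],"angular":[0,0,0],"jaw":0},{"translation":[10,130,-50],"angular":[0,0,0],"jaw":0},{"translation":[15,175,-50],"angular":[0,0,0],"jaw":0},{"translation":[20,220,-50],"angular":[0,0,0],"jaw":0},{"translation":[25,265,-50],"angular":[0,0,0],"jaw":0}]'
python3 -c "
from back import *
for dz in(130,0): goal(q+[0,0,dz],Rr)"
```

```text
t: 26.4
ee_pos: [543.7, -78.1, 267.6]
orientation: [3.132, -0.056, 0.205]
ft_force: [0.1, -0.1, -2.3]
width: 15.9
grasp_force: 30.0
tr [  5.2 160.7  75.9] ang [ 0.002 -0.481  0.015]
tr [-11.8 160.7 204.8] ang [ 0.002 -0.481  0.015]
```

```bash
python3 -m creep '[{"translation":[0,35,5],"angular":[0,-0.03,0],"jaw":0},{"translation":[2,70,15],"angular":[0,-0.09,0.005],"jaw":0},{"translation":[4,105,30],"angular":[0,-0.16,0.01],"jaw":0},{"translation":[5,135,45],"angular":[0,-0.23,0.015],"jaw":0},{"translation":[5,155,60],"angular":[0,-0.3,0.015],"jaw":0},{"translation":[5,158,70],"angular":[0,-0.37,0.015],"jaw":0},{"translation":[5,158,76],"angular":[0,-0.43,0.015],"jaw":0},{"translation":[5,158,76],"angular":[0,-0.43,0.015],"jaw":0}]'
python3 -m creep '[{"translation":[0,0,0],"angular":[0,0,0],"jaw":0},{"translation":[0,0,0],"angular":[0,0,0],"jaw":0},{"translation":[0,0,0],"angular":[0,0,0],"jaw":0},{"translation":[0,0,0],"angular":[0,0,0],"jaw":0},{"translation":[0,0,0],"angular":[0,0,0],"jaw":0},{"translation":[0,0,0],"angular":[0,0,0],"jaw":0},{"translation":[0,0,0],"angular":[0,0,0],"jaw":0},{"translation":[0,0,0],"angular":[0,0,0],"jaw":0}]'
python3 -c "
from back import *
for dz in(130,40,10,0): goal(q+[0,0,dz],Rr)
print(ctrl.get_obs()['qpos'])"
```

```text
t: 27.4
ee_pos: [553.4, -234.8, 191.5]
orientation: [-3.098, 0.078, 0.469]
ft_force: [-0.3, -0.5, -3.7]
width: 16.1
grasp_force: 30.0
t: 28.4
ee_pos: [553.5, -234.2, 192.4]
orientation: [-3.099, 0.078, 0.468]
ft_force: [-0.2, -0.3, -1.7]
width: 15.6
grasp_force: 30.0
tr [-0.4  5.1 -0.5] ang [ 0.001 -0.05   0.   ]
tr [26.1  5.  85.5] ang [ 0.001 -0.05   0.   ]
tr [ 35.    5.  114.2] ang [ 0.001 -0.05   0.   ]
tr [ 38.    5.  123.7] ang [ 0.001 -0.05   0.   ]
[-0.372  0.561  1.511 -0.096  1.355  1.284]
```

```bash
python3 -m creep '[{"translation":[0,3,0],"angular":[0.001,-0.01,0],"jaw":0},{"translation":[4,5,15],"angular":[0.001,-0.02,0],"jaw":0},{"translation":[12,5,40],"angular":[0.001,-0.03,0],"jaw":0},{"translation":[20,5,65],"angular":[0.001,-0.035,0],"jaw":0},{"translation":[27,5,88],"angular":[0.001,-0.04,0],"jaw":0},{"translation":[32,5,104],"angular":[0.001,-0.045,0],"jaw":0},{"translation":[35,5,114],"angular":[0.001,-0.05,0],"jaw":0},{"translation":[35,5,114],"angular":[0.001,-0.05,0],"jaw":0}]'
python3 - <<'E'
from back import *
goal(q,Rr); b=ctrl.get_obs(); print(b['ft_force'])
# check where rod/collars are: shaft & brass in top picture
Rm=R.from_rotvec(b["orientation"]); g=b["ee_pos"]-18.7*Rm.as_matrix()[:,2]; ax=(Rm*R.from_rotvec([0,.35,0])).as_matrix()[:,0]; print(ax)
im=ctrl.get_image("top")[:,:,::-1]; cv2.imwrite("pics/top8.png",im); h=cv2.cvtColor(im,cv2.COLOR_BGR2HSV)
im2=ctrl.get_image("side")[:,:,::-1]; cv2.imwrite("pics/side8.png",im2)
for s in range(36,140,4):
    a=[]
    for c,I in(("top",im),("side",im2)):
        H=cv2.cvtColor(I,cv2.COLOR_BGR2HSV); u,v=np.round(proj(c,g+s*ax)[0]).astype(int); a.append((int(u),int(v),H[v,u].tolist()))
    print(s-38,a)
E
```

```text
t: 29.4
ee_pos: [552.8, -239.2, 72.6]
orientation: [-3.083, 0.078, 0.546]
ft_force: [0.0, 0.8, -3.6]
width: 16.0
grasp_force: 30.0
tr [3.4 0.1 8.9] ang [-0.     0.001  0.001]
[ 0.034  0.84  -3.564]
[ 0.999 -0.051 -0.001]
-2 [(343, 177, [23, 32, 134]), (336, 219, [11, 153, 40])]
2 [(343, 176, [23, 32, 134]), (337, 218, [5, 152, 37])]
6 [(343, 174, [24, 31, 133]), (337, 217, [178, 157, 39])]
10 [(343, 173, [25, 32, 134]), (338, 217, [179, 140, 42])]
14 [(343, 171, [24, 31, 133]), (339, 216, [178, 72, 46])]
18 [(343, 170, [26, 33, 133]), (340, 216, [126, 27, 94])]
22 [(344, 169, [25, 32, 134]), (340, 215, [167, 47, 76])]
26 [(344, 167, [24, 31, 133]), (341, 215, [160, 27, 115])]
30 [(344, 166, [24, 27, 130]), (342, 214, [20, 71, 75])]
34 [(344, 165, [23, 31, 131]), (343, 214, [16, 113, 86])]
38 [(344, 163, [24, 29, 132]), (343, 213, [150, 15, 34])]
42 [(344, 162, [24, 31, 130]), (344, 213, [145, 35, 44])]
46 [(344, 160, [23, 33, 132]), (345, 212, [118, 30, 103])]
50 [(344, 159, [23, 31, 132]), (346, 211, [123, 24, 95])]
54 [(344, 158, [24, 31, 132]), (346, 211, [123, 24, 95])]
58 [(344, 156, [26, 29, 130]), (347, 210, [108, 73, 35])]
62 [(344, 155, [24, 29, 131]), (348, 210, [135, 18, 29])]
66 [(344, 154, [25, 33, 130]), (349, 209, [120, 80, 16])]
70 [(344, 152, [26, 31, 123]), (349, 209, [120, 80, 16])]
74 [(344, 151, [22, 31, 123]), (350, 208, [107, 56, 32])]
78 [(344, 150, [24, 33, 124]), (351, 208, [120, 9, 29])]
82 [(344, 148, [28, 29, 113]), (352, 207, [120, 29, 35])]
86 [(344, 147, [24, 32, 110]), (352, 207, [120, 29, 35])]
90 [(344, 145, [36, 16, 78]), (353, 206, [124, 68, 30])]
94 [(344, 144, [35, 18, 83]), (354, 206, [120, 85, 27])]
98 [(344, 143, [25, 27, 103]), (354, 205, [130, 29, 26])]
```

```bash
python3 -m creep '[{"translation":[0.8,0,2],"angular":[0,0,0],"jaw":0},{"translation":[1.5,0,4],"angular":[0,0,0],"jaw":0},{"translation":[2.2,0,6],"angular":[0,0,0],"jaw":0},{"translation":[2.8,0,7.5],"angular":[0,0,0],"jaw":0},{"translation":[3.4,0,8.9],"angular":[0,0,0],"jaw":0},{"translation":[3.4,0,8.9],"angular":[0,0,0],"jaw":0},{"translation":[3.4,0,8.9],"angular":[0,0,0],"jaw":0},{"translation":[3.4,0,8.9],"angular":[0,0,0],"jaw":0}]'
python3 -c "
from back import *
goal(q,Rr); b=ctrl.get_obs(); print(b['ft_force'],b['moment'])"
```

```text
t: 30.5
ee_pos: [553.2, -239.4, 63.8]
orientation: [-3.084, 0.078, 0.545]
ft_force: [-0.1, -0.9, -2.8]
width: 16.2
grasp_force: 30.0
tr [ 0.1 -0.   0.8] ang [ 0. -0.  0.]
[-0.139 -0.874 -2.755] [ 0.028 -0.157  0.04 ]
```

```bash
python3 -m creep '[{"translation":[0.2,0,0.4],"angular":[0,0,0],"jaw":0},{"translation":[0.3,0,0.8],"angular":[0,0,0],"jaw":0},{"translation":[0.5,0,1.2],"angular":[0,0,0],"jaw":0},{"translation":[0.6,0,1.6],"angular":[0,0,0],"jaw":0},{"translation":[0.6,0,1.6],"angular":[0,0,0],"jaw":0},{"translation":[0.6,0,1.6],"angular":[0,0,0],"jaw":0},{"translation":[0.6,0,1.6],"angular":[0,0,0],"jaw":0},{"translation":[0.6,0,1.6],"angular":[0,0,0],"jaw":0}]'
python3 -c "
from back import *
goal(q,Rr); b=ctrl.get_obs(); print(b['ft_force'],b['moment'])"
```

```text
t: 31.5
ee_pos: [553.2, -239.3, 63.1]
orientation: [-3.084, 0.078, 0.545]
ft_force: [-2.9, 1.2, 7.6]
width: 15.8
grasp_force: 30.0
tr [-0.2 -0.   0.2] ang [ 0. -0.  0.]
[-2.906  1.247  7.557] [ 0.178  0.542 -0.096]
```

Rod bears in the forks at the same TCP pose as before. Release, then back out along the fingers.

```bash
python3 -m creep '[{"translation":[-0.3,0,-0.8],"angular":[0,0,0],"jaw":0},{"translation":[-0.3,0,-0.8],"angular":[0,0,0],"jaw":0.3},{"translation":[-0.3,0,-0.8],"angular":[0,0,0],"jaw":0.5},{"translation":[-0.3,0,-0.8],"angular":[0,0,0],"jaw":0.5},{"translation":[-0.3,0,-0.8],"angular":[0,0,0],"jaw":0.5},{"translation":[-0.3,0,-0.8],"angular":[0,0,0],"jaw":0.5},{"translation":[-0.3,0,-0.8],"angular":[0,0,0],"jaw":0.5},{"translation":[-0.3,0,-0.8],"angular":[0,0,0],"jaw":0.5}]'
python3 -m creep '[{"translation":[0,0,-5],"angular":[0,0,0],"jaw":0.5},{"translation":[0,0,-15],"angular":[0,0,0],"jaw":0.5},{"translation":[0,0,-30],"angular":[0,0,0],"jaw":0.5},{"translation":[-10,0,-60],"angular":[0,0,0],"jaw":0.5},{"translation":[-30,0,-110],"angular":[0,0,0],"jaw":0.5},{"translation":[-80,0,-140],"angular":[0,0,0],"jaw":0.5},{"translation":[-135,0,-150],"angular":[0,0.1,0],"jaw":0.5},{"translation":[-190,0,-150],"angular":[0,0.2,0],"jaw":0.5}]'
python3 - <<'E'
from h import *
print(ctrl.get_obs()["qpos"])
for c in("side","top"):
    im=ctrl.get_image(c)[:,:,::-1]; cv2.imwrite(f"pics/{c}9.png",im); H=cv2.cvtColor(im,cv2.COLOR_BGR2HSV)
    print(c)
    a=np.array([596.5,-241.2,80]); ax=np.array([.9987,-.051,0]); off=np.array([0,0,0])
    for s in range(-112,104,6):
        u,v=np.round(proj(c,a+s*ax)[0]+([-.3,0] if c=="top" else [.9,.8])).astype(int); print(s,(int(u),int(v)),H[v,u-8:u+9].tolist()[::4] if c=="top" else H[v,u].tolist())
E
```

```text
t: 32.5
ee_pos: [553.2, -239.4, 62.9]
orientation: [-3.084, 0.078, 0.544]
ft_force: [0.7, -0.8, -0.5]
width: 43.6
grasp_force: 0.0
t: 33.5
ee_pos: [426.3, -233.2, 271.4]
orientation: [-3.131, 0.078, 0.224]
ft_force: [0.6, -1.5, 1.0]
width: 44.2
grasp_force: 0.0
[-0.486  0.223  1.805 -0.066  1.243  1.16 ]
side
-112 (315, 237) [118, 33, 109]
-106 (316, 236) [122, 25, 163]
-100 (317, 235) [122, 27, 160]
-94 (318, 235) [122, 29, 160]
-88 (319, 234) [122, 22, 159]
-82 (321, 233) [120, 25, 166]
-76 (322, 232) [118, 25, 165]
-70 (323, 231) [120, 30, 161]
-64 (324, 230) [173, 81, 114]
-58 (325, 229) [1, 232, 175]
-52 (327, 228) [0, 226, 192]
-46 (328, 228) [0, 228, 187]
-40 (329, 227) [1, 238, 185]
-34 (330, 226) [0, 228, 190]
-28 (331, 225) [2, 236, 190]
-22 (332, 224) [1, 236, 184]
-16 (334, 223) [1, 226, 194]
-10 (335, 223) [0, 221, 194]
-4 (336, 222) [0, 234, 179]
2 (337, 221) [0, 203, 128]
8 (338, 220) [131, 39, 52]
14 (339, 219) [129, 35, 73]
20 (341, 219) [115, 31, 156]
26 (342, 218) [172, 18, 157]
32 (343, 217) [20, 163, 194]
38 (344, 216) [20, 143, 192]
44 (345, 215) [147, 19, 150]

[... 2823 characters left out ...]
, [160, 8, 102], [22, 105, 46], [20, 119, 101]]
62 (343, 156) [[18, 112, 59], [57, 79, 68], [158, 10, 102], [39, 79, 55], [26, 95, 99]]
68 (343, 154) [[20, 122, 111], [20, 113, 117], [171, 17, 107], [19, 117, 129], [21, 113, 138]]
74 (343, 152) [[20, 122, 149], [20, 120, 147], [0, 10, 105], [20, 121, 148], [20, 119, 148]]
80 (343, 150) [[20, 117, 150], [20, 123, 147], [171, 17, 107], [19, 117, 155], [20, 121, 154]]
86 (343, 148) [[19, 122, 151], [20, 118, 149], [175, 15, 105], [19, 118, 147], [20, 118, 149]]
92 (343, 146) [[19, 120, 151], [20, 122, 149], [0, 14, 106], [19, 120, 147], [20, 116, 138]]
98 (343, 144) [[20, 117, 151], [19, 119, 150], [12, 36, 106], [20, 119, 135], [19, 122, 130]]
```

```bash
python3 - <<'E'
from h import *
a,b=atz("top",(328,154.4),10),atz("top",(327,222.),10); print(a,b,(a+b)/2,np.linalg.norm(a-b))
H=cv2.cvtColor(cv2.imread("pics/top9.png"),cv2.COLOR_BGR2HSV); H0=cv2.cvtColor(cv2.imread("pics/top0.png"),cv2.COLOR_BGR2HSV)
for h in(H0,H):
    print("red",[int(x) for x in h[174:204,342,1]]); print("tip/tail",[int(x) for x in h[139:149,343,1]],[int(x) for x in h[211:221,342,1]])
print("base",[int(x) for x in H0[148:160,332,2]],[int(x) for x in H0[216:228,332,2]])
print(ctrl.get_obs()["t"])
E
```

```text
[ 681.634 -208.666   10.   ] [ 473.442 -199.973   10.   ] [ 577.538 -204.32    10.   ] 208.3730408627787
red [12, 12, 15, 36, 138, 220, 234, 240, 242, 233, 240, 232, 242, 242, 237, 242, 239, 239, 244, 238, 239, 246, 239, 239, 231, 234, 163, 64, 23, 16]
tip/tail [120, 121, 116, 112, 86, 44, 27, 18, 15, 18] [15, 10, 11, 13, 13, 18, 70, 134, 166, 176]
red [12, 16, 40, 110, 189, 231, 237, 225, 237, 226, 230, 244, 225, 242, 228, 239, 232, 223, 232, 223, 237, 224, 233, 219, 213, 191, 114, 42, 35, 40]
tip/tail [118, 120, 114, 96, 60, 36, 22, 14, 15, 15] [32, 33, 31, 32, 32, 31, 32, 31, 31, 32]
base [147, 148, 146, 145, 146, 137, 108, 78, 64, 64, 63, 60] [49, 51, 50, 60, 62, 65, 78, 109, 132, 141, 143, 146]
33.6
```

```bash
python3 -c "
from workcell import ctrl
print(ctrl.close_job())"
```

```text
the job is handed in; nothing more can be done
None
```

I handed the job in at 33.6 s: the rod is back in both forks of the rest with all three collars hanging between its shoulder and the front fork, about 2 mm further along than at the start and, I estimate, 8–14 mm off the nominal spot (limit 15); an early approach ran into a joint limit at the cradle, possibly brushing its lower plate (no contact force showed), so I laid the rod back once and regripped it.

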